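# Moisture-test the bamboo culm discs on the bench meter

## Task

Moisture-test the bamboo discs on the mat: set the meter's selector to two dots and its round dial to the long mark, then take the discs one at a time from the largest to the smallest, standing each on the round measuring plate by itself with the hand off it for two seconds to be read. Store every disc flat in its own pocket of the tray (the pockets run from the largest to the smallest size of disc, one to four tacks; the pocket of a missing size stays empty). When all are stored, click the selector back to off and lay the lid back on the plate, flat inside its ring; leave the dial at the long mark, and do not disturb the tape measure or the tape roll.

Things in the scene. Friction and masses are not known exactly. Their poses are not given: they have to be found in the camera images.
- meter: Bench moisture meter, fixed; grey box 190 (x) by 210 (y) by 62 mm high, left or right on the bench. Origin: centre of its underside; x away from the operator's side, y to his left, z up. On its flat top: selector at x -58, y +58 mm; dial at x -58, y -55 mm; measuring plate at x +34, y +35 mm; a flat display (look only).
- plate (a point): Centre of the measuring plate's upper face: a flat round steel plate, 100 mm across, 64 mm above the bench, inside a guard ring 108 mm outer diameter that stands 8 mm above the plate. Axes as the meter's.
- selector (a joint): Four-position selector of the meter with sprung clicks each 40 degrees (about 0.12 N m to get over); let go between two, it jumps to the nearer. Grows clockwise seen from above: 0 = off (white bar mark), 0.698 = one dot, 1.396 = two dots, 2.094 = three dots; stops just beyond the end ones. Starts at off or one dot.
- selector_grip (a point): On the selector's axis at the height to grip, 87 mm above the bench. Black skirt 44 mm across, on it a bar grip 42 long, 12 wide, 26 mm high (top 95 mm above the bench), to be gripped across its 12 mm. The point's x points along the bar to the white pointer end, z up. At off the pointer stands 60 degrees anticlockwise of the meter's x.
- dial (a joint): Temperature dial of the meter: no clicks, stays where it is left (friction about 0.04 N m). Grows clockwise seen from above, 0 to 4.712 rad. Printed scale of 13 marks 0.393 rad apart from 0; the one long mark, the eighth, is at 2.749. Starts between 0.9 and 2.0.
- dial_grip (a point): On the dial's axis at the height to grip, 81 mm above the bench. Round black fluted knob 36 mm across, 26 mm high (top 89 mm above the bench). The point's x points along the white pointer line, z up. At 0 the pointer stands 135 degrees anticlockwise of the meter's x, at the long mark 22.5 degrees clockwise of it.
- tray: Low wooden tray fixed to the bench, 76 (x) by 241 (y) by 15 mm high; four pockets in a row, 9 mm deep, walls 5 mm, all 66 mm wide in x and, from +y to -y, 66, 58, 50 and 42 mm wide in y, with one, two, three and four black tacks on the -x rim beside them. Origin: centre of the underside.
- mat: Flat grey mat, 210 by 230 mm, 3 mm thick, fixed to the bench, on the other side from the meter; the discs start on it. Origin: centre of its underside.
- cover: Loose lid of the measuring plate: a flat grey disc 92 mm across, 8 mm thick, with a black knob 22 mm across and 26 mm high on its middle (34 mm high in all), 90 g, lying on the bench. Origin: centre of its underside, z up. It lies inside the guard ring (100 mm inside), flat on the plate.
- tape_measure: Bystander: black and yellow tape measure, 66 by 36 by 62 mm high. Origin: centre of its underside.
- tape_roll: Bystander: roll of paper tape lying flat, 72 mm across, 22 mm high, beyond the tray. Origin: centre of its underside.
- disc1: The largest of the four sizes of bamboo culm disc (a slice of cane closed by its node, alike but for size): 56 mm across, 25 mm high, about 46 g, standing on its flat end. Origin: the disc's centre, at half its height, z along its axis. Belongs in the tray's pocket 1. May be absent.
- pocket1 (a point): Centre of the floor of the tray's pocket 1 (66 by 66 mm), 6 mm above the bench; 1 black tack on the rim. Axes as the tray's.
- disc2: The second-largest of the four sizes of bamboo culm disc (a slice of cane closed by its node, alike but for size): 48 mm across, 25 mm high, about 34 g, standing on its flat end. Origin: the disc's centre, at half its height, z along its axis. Belongs in the tray's pocket 2. May be absent.
- pocket2 (a point): Centre of the floor of the tray's pocket 2 (66 by 58 mm), 6 mm above the bench; 2 black tacks on the rim. Axes as the tray's.
- disc3: The third-largest of the four sizes of bamboo culm disc (a slice of cane closed by its node, alike but for size): 40 mm across, 25 mm high, about 24 g, standing on its flat end. Origin: the disc's centre, at half its height, z along its axis. Belongs in the tray's pocket 3. May be absent.
- pocket3 (a point): Centre of the floor of the tray's pocket 3 (66 by 50 mm), 6 mm above the bench; 3 black tacks on the rim. Axes as the tray's.
- disc4: The smallest of the four sizes of bamboo culm disc (a slice of cane closed by its node, alike but for size): 32 mm across, 25 mm high, about 15 g, standing on its flat end. Origin: the disc's centre, at half its height, z along its axis. Belongs in the tray's pocket 4. May be absent.
- pocket4 (a point): Centre of the floor of the tray's pocket 4 (66 by 42 mm), 6 mm above the bench; 4 black tacks on the rim. Axes as the tray's.
There are look-alikes about, which are no part of the job. Leave any blue look-alike of the disc1 alone. What is shaped like the disc4 but red is not meant.

How it is judged:
By the outcome, as a careful person would: the job done as asked, in the order asked, and still so for the second after the job is handed in, with the robot touching nothing.
Of disc1, disc2, disc3, disc4 only 2 to 3 are there at a start; the rules pass over those that are not, and their reading is None.
At some moment in a run one of disc1, disc2, disc3, disc4 may be knocked a few centimetres aside while the robot is not near it.
Once in a run the grip may slacken for a moment while it holds something.
It also fails if it takes over 210 s, if anything falls off the work surface, if the arm or the gripper's body presses on something with over 40 N, if the wrist force passes 120 N, or if a joint passes its speed limit or range.

## Robot

A 7-joint arm with a two-finger parallel gripper is mounted at the origin on the work surface. World frame = base frame: x ahead of the robot, y to its left, z up, the work surface at z = 0. Lengths are in mm, angles in rad, forces in N, time in s.
With the tool pointing down it reaches from about 425 to 800 mm from the base axis. Payload 8.3 kg.
Tool frame: the origin (TCP) lies at the very end of the fingers, on their centre line; the grasp point (between the pads) lies bot.hold_point_z behind it (bot.hold_point_z is the distance from the TCP to the grasp point, in mm); z points along the fingers, y is the line along which they close (so a half turn about z gives the same grasp; the last joint's range is limited). The gripper opens to 85 mm and grips with 20 to 120 N. Pads are 22 mm wide; open, the fingers measure 114 mm over their backs; the gripper's body (76 mm by 85 mm) begins 54 mm behind the grasp point. The pads swing forward as they close: fully open they stand 13 mm farther back than shut.
Start: joints at [1.128, 0.383, 0.016, 1.37, -0.006, 1.388, -0.046], TCP at [231.744, -580.429, 231.279] pointing down, gripper open.
Joint ranges: [-2.95, 2.95], [-0.25, 2.06], [-1.52, 1.56], [0.18, 2.33], [-1.44, 4.58], [0.02, 2.06], [-3.01, 3.01]. Speed limits (rad/s): [2.39, 2.39, 3.01, 3.01, 3.14, 3.14, 3.14].

## Interface

Orientations are given as a unit quaternion [x, y, z, w].
In Python, from cell import bot, read_camera, camera_info gives the robot as it stands.
- The arm moves only by the tool arm_command, never from a script. Its argument "commands" is a list of rows, each an object with "claw": the opening, from -1 (shut) to 1 (fully open); "offset": the shift along the tool's x, y, z each as a share of 0.6 m, from -1 to 1, a list of three; "rotation": the turn, a rotation vector about the tool's x, y, z each as a share of 2 pi rad, from -1 to 1, a list of three. A call has 1 to 12 rows; each row is the pose to reach, as a shift and turn from the pose commanded when the call began, along the tool's axes at that moment, turning the shorter way round; what a row does not reach only later rows make up. A row lasts 1/8 s, in which the tool goes at most 62.5 mm and 10.7 degrees, less where a joint would pass 70% of its speed; a pose out of reach is approached as far as the arm can. A call with a number of a shift or a turn outside -1 to 1 is refused whole. A call with a gripper value outside its range is refused whole. The fingers move at their own pace and stop on an object; "squeeze" is the grip in N (left out, the last holds). Time passes only in rows, so rows that repeat a pose let the fingers close. It gives the time, the measured TCP pose, the force, the opening and the grip force at its end, in the units of the state.
- bot.get_obs(): the state, without advancing time (a new reading comes with each control period).
- read_camera(name): name is "scene" or "side" or "wrist"; returns (picture, depth): 400x640x3 uint8, red, green, blue; 400x640 float32, mm along the optical axis (not along the pixel's ray), 0 where there is no reading.
- camera_info(name): a dict with "intrinsics" (3x3 intrinsics, pixels), "distortion" ([k1, k2, p1, p2, k3] as OpenCV has them; the pictures are not rectified), "rvec" (rotation vector, rad) and "tvec" (3), from world to camera coordinates, as OpenCV has them; the wrist camera has in their place "hand_eye" (4x4, takes a point from camera to tool coordinates, whose origin is the TCP and whose axes are the flange's). Camera axes: x right, y down, z forward; pixel columns grow to the right and rows downward; lengths in mm; the calibration is good to about 2 mm. A picture is of the moment at which its call begins: read the wrist's pose just before it. camera_info takes no time and is no camera call.
- bot.hand_in(): hands the job in; it is judged then, once.
The state is a dict: "time": time; "q": joint angles; "qd": joint speeds; "joint_torque": joint torques, N m; "tool_pos": TCP position; "tcp_rot": TCP orientation; "contact_force": force on the tool from outside, world axes, zero at the start; "moment": the same for the moment, N m; "opening": finger opening in mm; "grasp_force": force on a finger pad.
Only numpy, scipy, OpenCV 4.12 (cv2) and the standard library are available. Lean on these libraries where they do the work, as an engineer would, in place of code of your own. Each camera call takes 0.05 s, during which the arm holds its last target. There are 200 camera calls.

## Working session

There is one attempt and no reset: what is moved stays moved. The work goes in short steps, Python scripts to look and compute and a tool call to move; the robot and the scene stay as the last step left them, time stands still between calls to the robot, and variables do not carry over. Pictures are saved under pics/ and viewed, at most 14 in all, crops included, and the job is handed in when it is done.

Besides the shell and the picture viewer there is one more tool, called after "Request:" as name(argument=value, ...), one argument or row to a line, values as JSON. arm_command: Moves the arm, as the interface text tells. Its arguments: {"type":"object","properties":{"commands":{"type":"array"},"squeeze":{"type":"number"}},"required":["commands"]}

```bash
mkdir -p pics; ls; cat > h.py <<'E'
import numpy as np, cv2
from scipy.spatial.transform import Rotation as R
from cell import bot, read_camera, camera_info
def snap(cam,name=None):
    o=bot.get_obs(); p,d=read_camera(cam)
    np.savez(f'/tmp/{cam}.npz',p=p,d=d,pos=o['tool_pos'],rot=o['tcp_rot'])
    if name: cv2.imwrite(f'pics/{name}.png',p[...,::-1])
    return p,d
def load(cam):
    return np.load(f'/tmp/{cam}.npz')
def pose(cam,f):
    ci=camera_info(cam)
    if cam=='wrist':
        T=np.eye(4);T[:3,:3]=R.from_quat(f['rot']).as_matrix();T[:3,3]=f['pos']
        return T@np.array(ci['hand_eye'])
    r=cv2.Rodrigues(np.array(ci['rvec'],float))[0];T=np.eye(4);T[:3,:3]=r.T;T[:3,3]=-r.T@np.array(ci['tvec']).ravel();return T
def rays(cam,uv):
    ci=camera_info(cam);return cv2.undistortPoints(np.array(uv,float).reshape(-1,1,2),np.array(ci['intrinsics'],float),np.array(ci['distortion'],float)).reshape(-1,2)
def onz(cam,f,uv,z):
    "pixels -> world on plane z"
    T=pose(cam,f);n=rays(cam,uv);d=np.c_[n,np.ones(len(n))]@T[:3,:3].T
    return T[:3,3]+d*((z-T[2,3])/d[:,2])[:,None]
def cloud(cam,f):
    d=f['d'];v,u=np.mgrid[:400,:640];n=rays(cam,np.c_[u.ravel(),v.ravel()]);P=np.c_[n,np.ones(len(n))]*d.reshape(-1,1)
    T=pose(cam,f);P=P@T[:3,:3].T+T[:3,3];P[d.ravel()==0]=np.nan
    return P.reshape(400,640,3)
E
python3 - <<'E'
from h import *
o=bot.get_obs();print({k:np.round(v,3) for k,v in o.items()},bot.hold_point_z)
for c in ['scene','side']:
    snap(c,c);print(c,np.round(pose(c,load(c))[:3,3]))
    print(camera_info(c)['intrinsics'])
print(camera_info('wrist'))
E
```

```text
pics
{'time': np.float64(0.0), 'q': array([ 1.128,  0.384,  0.016,  1.371, -0.006,  1.388, -0.046]), 'qd': array([ 0.001, -0.   ,  0.002, -0.002, -0.   , -0.   ,  0.   ]), 'joint_torque': array([-0.0000e+00, -6.2761e+01,  8.4400e-01, -3.7183e+01,  1.6000e-02,
        1.4000e-02,  0.0000e+00]), 'tool_pos': array([ 231.566, -579.967,  230.273]), 'tcp_rot': array([ 0.982,  0.189, -0.   , -0.001]), 'contact_force': array([-0.076,  0.799, -0.066]), 'moment': array([-0.032, -0.017,  0.005]), 'grasp_force': np.float64(0.0), 'opening': np.float64(85.764)} 18.700000000000003
scene [1091.  664.  922.]
[[453.01206315   0.         320.72642674]
 [  0.         453.01206315 203.53879426]
 [  0.           0.           1.        ]]
side [ 354. -698.  776.]
[[414.51980963   0.         320.32010704]
 [  0.         414.51980963 195.15234447]
 [  0.           0.           1.        ]]
{'intrinsics': array([[289.86079726,   0.        , 318.66941909],
       [  0.        , 289.86079726, 199.86805512],
       [  0.        ,   0.        ,   1.        ]]), 'distortion': array([-0.00293239,  0.        ,  0.        ,  0.        ,  0.        ]), 'hand_eye': array([[-8.05868293e-04, -9.63116354e-01, -2.69084076e-01,
         6.85828705e+01],
       [ 9.99999127e-01, -1.05790102e-03,  7.91626849e-04,
        -2.29409100e-01],
       [-1.04709308e-03, -2.69083203e-01,  9.63116365e-01,
        -1.42196687e+02],
       [ 0.00000000e+00,  0.00000000e+00,  0.00000000e+00,
         1.00000000e+00]])}
```

View pics/scene.png

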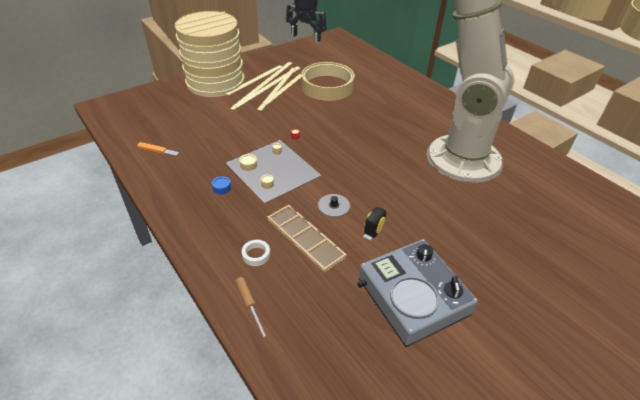

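View pics/side.png

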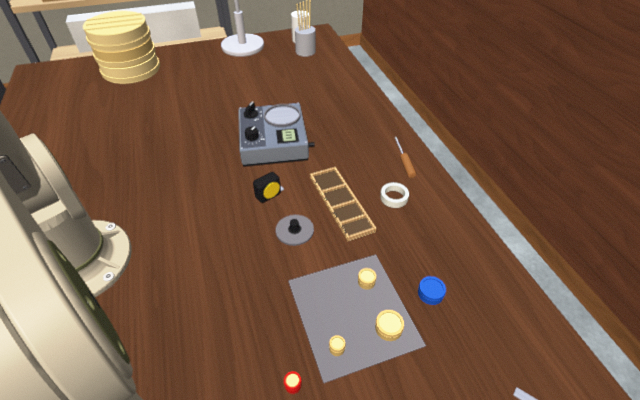

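```bash
cat > m.py <<'E'
from h import *
for c in ['side','scene']:
    f=load(c);P=cloud(c,f);p=f['p'].astype(int);hsv=cv2.cvtColor(f['p'],cv2.COLOR_RGB2HSV)
    box={'side':(slice(220,400),slice(270,450)),'scene':(slice(125,200),slice(200,310))}[c]
    M=np.zeros((400,640),bool);M[box]=1
    m=(M&(P[...,2]>20)&(P[...,2]<45)).astype(np.uint8)
    n,l,s,_=cv2.connectedComponentsWithStats(m)
    for i in range(1,n):
        if s[i,4]<15: continue
        Q=P[l==i];top=Q[Q[:,2]>np.nanpercentile(Q[:,2],90)-5]
        (cx,cy),r=cv2.minEnclosingCircle(top[:,:2].astype(np.float32))
        print(c,'obj',s[i],np.round([cx,cy,2*r,np.percentile(Q[:,2],95)]),np.median(p[l==i],0))
    box={'side':(slice(90,170),slice(225,325)),'scene':(slice(230,345),slice(340,480))}[c]
    M[:]=0;M[box]=1
    Q=P[M&(P[...,2]>57)&(P[...,2]<67)]
    print(c,'meter',cv2.minAreaRect(Q[:,:2].astype(np.float32)),len(Q),np.median(Q[:,2]))
    im=f['p'][...,::-1]
    b={'side':(95,170,230,320),'scene':(235,345,350,485)}[c]
    cv2.imwrite(f'pics/m_{c}.png',cv2.resize(im[b[0]:b[1],b[2]:b[3]],None,fx=5,fy=5,interpolation=cv2.INTER_CUBIC))
f=load('side')
print('tray corners',onz('side',f,[(311,174),(335,167),(376,230),(349,239)],15)[:,:2].round())
print('lid knob',onz('side',f,[(294,224)],34).round(), 'plate',onz('side',f,[(283,116)],64).round())
print('sel,dial',onz('side',f,[(251,105),(252,130)],92).round())
print('lid knob',onz('scene',load('scene'),[(334,200)],34).round(), 'plate',onz('scene',load('scene'),[(415,298)],64).round())
E
python3 m.py; python3 -c "
import cv2,numpy as np
a=cv2.imread('pics/m_side.png');b=cv2.imread('pics/m_scene.png');s=450/a.shape[1]
a=cv2.resize(a,(400,int(a.shape[0]*400/a.shape[1])));b=cv2.resize(b,(400,int(b.shape[0]*400/b.shape[1])))
h=max(a.shape[0],b.shape[0]);f=lambda i:cv2.copyMakeBorder(i,0,h-i.shape[0],0,0,cv2.BORDER_CONSTANT)
cv2.imwrite('pics/m.png',np.hstack([f(a),f(b)]))"
```

```text
side obj [290 220   9  10  76] [491. -65.  21.  36.] [37. 36. 37.]
side obj [358 268  19  18 250] [ 601. -252.   38.   30.] [251.  235.5 155.5]
side obj [419 276  27  25 493] [ 721. -319.   56.   27.] [ 52. 118. 236.]
side obj [375 310  29  28 618] [ 603. -364.   55.   30.] [251. 247. 185.]
side obj [329 335  17  18 228] [ 491. -373.   31.   30.] [251.  231.  147.5]
side obj [284 371  18  19 248] [ 394. -410.   30.   27.] [248.  195.5 130.5]
side meter ((523.1699829101562, 291.3204040527344), (213.95802307128906, 188.80577087402344), 80.73906707763672) 2266 63.28129686153005
scene obj [291 129   8   7  39] [ 395. -408.   36.   28.] [201. 125.  99.]
scene obj [272 143  10   8  58] [ 490. -371.   33.   30.] [216.  203.5 165. ]
scene obj [239 154  18  13 182] [ 600. -362.   60.   29.] [238. 229. 184.]
scene obj [261 175  13  10 103] [ 602. -248.   42.   30.] [231. 226. 182.]
scene obj [212 176  18  14 161] [ 717. -315.   59.   26.] [ 91. 138. 216.]
scene meter ((523.2044067382812, 296.9313659667969), (211.0081787109375, 190.82069396972656), 80.57644653320312) 5046 63.05378409405529
tray corners [[ 585.  105.]
 [ 657.  112.]
 [ 675. -132.]
 [ 604. -138.]]
lid knob [[490. -70.  34.]] plate [[566. 324.  64.]]
sel,dial [[482. 368.  92.]
 [460. 245.  92.]]
lid knob [[495. -54.  34.]] plate [[560. 328.  64.]]
```

View pics/m.png

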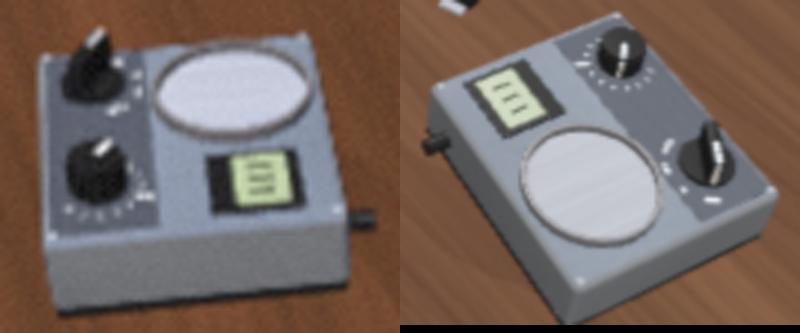

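```bash
cat > plan.py <<'E'
import json,os,sys,numpy as np
S='/tmp/cmd.json'
def cur(): return json.load(open(S)) if os.path.exists(S) else [231.744,-580.429,231.279,21.8]
def plan(wps,commit=True):
    """wps: (x,y,z,yaw deg); prints the shares relative to the last committed pose"""
    c=cur();a=np.radians(c[3]);ex=np.array([np.cos(a),np.sin(a),0]);ey=np.array([np.sin(a),-np.cos(a),0]);ez=np.array([0,0,-1.])
    for w in wps:
        d=np.array(w[:3])-c[:3];dy=(w[3]-c[3]+180)%360-180
        o=np.round([d@ex/600,d@ey/600,d@ez/600],3);r=round(-dy/360,3)
        print(o.tolist(),[0,0,r],'rows',int(np.ceil(max(np.linalg.norm(d)/62.5,abs(dy)/10.7))))
    n=np.array(c[:3])+600*(o[0]*ex+o[1]*ey+o[2]*ez)
    if commit: json.dump([*n,c[3]-360*r],open(S,'w'))
E
python3 -c "
from plan import *;plan([(400,-330,300,50),(560,-200,300,70)])"
```

```text
[0.415, -0.283, -0.115] [0, 0, -0.078] rows 5
[0.743, -0.386, -0.115] [0, 0, -0.134] rows 9
```

Request:
arm_command(
  commands=[
    {"claw": 1, "offset": [0.415, -0.283, -0.115], "rotation": [0, 0, -0.078]},
    {"claw": 1, "offset": [0.415, -0.283, -0.115], "rotation": [0, 0, -0.078]},
    {"claw": 1, "offset": [0.415, -0.283, -0.115], "rotation": [0, 0, -0.078]},
    {"claw": 1, "offset": [0.415, -0.283, -0.115], "rotation": [0, 0, -0.078]},
    {"claw": 1, "offset": [0.743, -0.386, -0.115], "rotation": [0, 0, -0.134]},
    {"claw": 1, "offset": [0.743, -0.386, -0.115], "rotation": [0, 0, -0.134]},
    {"claw": 1, "offset": [0.743, -0.386, -0.115], "rotation": [0, 0, -0.134]},
    {"claw": 1, "offset": [0.743, -0.386, -0.115], "rotation": [0, 0, -0.134]},
    {"claw": 1, "offset": [0.743, -0.386, -0.115], "rotation": [0, 0, -0.134]},
    {"claw": 1, "offset": [0.743, -0.386, -0.115], "rotation": [0, 0, -0.134]},
    {"claw": 1, "offset": [0.743, -0.386, -0.115], "rotation": [0, 0, -0.134]},
  ],
)

```text
time: 1.48
tool_pos: [558.8, -202.0, 300.1]
tcp_rot: [0.82, 0.572, -0.001, 0.0]
contact_force: [0.1, -0.2, -0.0]
opening: 85.6
grasp_force: 0.0
```

```bash
python3 -c "
from h import *
from plan import *
snap('wrist','w1');f=load('wrist');P=cloud('wrist',f)
print(f['pos'],f['rot'],cur(),np.round(bot.get_obs()['q'],2))
m=((P[...,2]>20)&(P[...,2]<45)).astype(np.uint8)
n,l,s,_=cv2.connectedComponentsWithStats(m)
for i in range(1,n):
    if s[i,4]<40: continue
    Q=P[l==i];top=Q[Q[:,2]>np.nanpercentile(Q[:,2],90)-4];(cx,cy),r=cv2.minEnclosingCircle(top[:,:2].astype(np.float32))
    print(s[i],np.round([cx,cy,2*r,np.percentile(Q[:,2],95)],1),np.median(f['p'][l==i],0))
plan([(545,130,300,107),(500,270,230,129)])
"
```

```text
[ 558.80802096 -202.01863422  300.05304791] [ 8.19929564e-01  5.72464090e-01 -6.10992544e-04  4.73733029e-05] [559.6541909100769, -199.83590140608572, 300.279, 70.04] [ 0.57  0.32 -0.38  1.32  0.12  1.52 -0.14]
[152   0  31  20 291] [448.4  50.7  25.8  43.9] [198. 171.  58.]
[404   0  51  20 440] [763.6 -50.4  63.7  22.9] [255. 255. 255.]
[228  80  18  18 252] [492.9 -63.3  21.5  34.5] [97. 86. 86.]
[344 176  27  26 538] [ 601.9 -252.1   38.4   28.3] [255. 255. 222.]
[ 428  185   38   35 1001] [ 721.8 -318.8   54.7   25.5] [ 94. 157. 250.]
[363 237  36  34 916] [ 602.6 -365.    54.7   28.6] [255. 255. 229.]
[307 270  19  19 287] [ 491.6 -372.1   30.9   28.5] [255. 255. 225.]
[261 307  18  17 238] [ 393.7 -410.2   30.4   25.6] [255.  177.5 153. ]
[0.508, -0.211, 0.0] [0, 0, -0.103] rows 6
[0.702, -0.361, 0.117] [0, 0, -0.164] rows 8
```

View pics/w1.png

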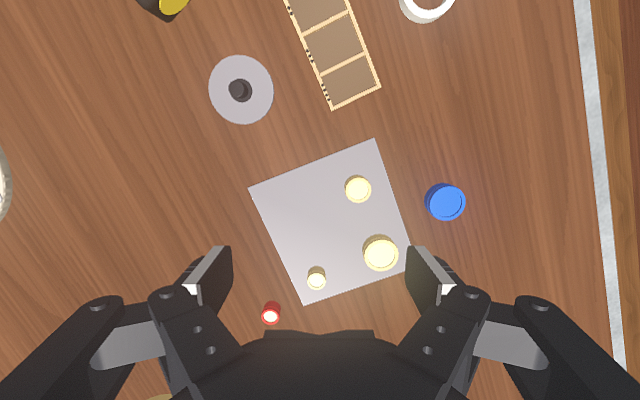

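Request:
arm_command(
  commands=[
    {"claw": 1, "offset": [0.508, -0.211, 0.0], "rotation": [0, 0, -0.103]},
    {"claw": 1, "offset": [0.508, -0.211, 0.0], "rotation": [0, 0, -0.103]},
    {"claw": 1, "offset": [0.508, -0.211, 0.0], "rotation": [0, 0, -0.103]},
    {"claw": 1, "offset": [0.508, -0.211, 0.0], "rotation": [0, 0, -0.103]},
    {"claw": 1, "offset": [0.508, -0.211, 0.0], "rotation": [0, 0, -0.103]},
    {"claw": 1, "offset": [0.702, -0.361, 0.117], "rotation": [0, 0, -0.164]},
    {"claw": 1, "offset": [0.702, -0.361, 0.117], "rotation": [0, 0, -0.164]},
    {"claw": 1, "offset": [0.702, -0.361, 0.117], "rotation": [0, 0, -0.164]},
    {"claw": 1, "offset": [0.702, -0.361, 0.117], "rotation": [0, 0, -0.164]},
    {"claw": 1, "offset": [0.702, -0.361, 0.117], "rotation": [0, 0, -0.164]},
    {"claw": 1, "offset": [0.702, -0.361, 0.117], "rotation": [0, 0, -0.164]},
    {"claw": 1, "offset": [0.702, -0.361, 0.117], "rotation": [0, 0, -0.164]},
  ],
)

```text
time: 3.02
tool_pos: [501.3, 268.4, 230.6]
tcp_rot: [0.431, 0.902, 0.0, 0.0]
contact_force: [-0.0, -0.6, -0.3]
opening: 85.5
grasp_force: 0.0
```

```bash
python3 -c "
from h import *
from plan import *
p,d=snap('wrist','w2');f=load('wrist');P=cloud('wrist',f)
print(f['pos'],f['rot'],cur(),np.round(bot.get_obs()['q'],2))
Q=P[(P[...,2]>58)&(P[...,2]<66)&(P[...,1]>150)&(P[...,0]<680)]
print('meter',cv2.minAreaRect(Q[:,:2].astype(np.float32)),len(Q),np.median(Q[:,2]))
m=((P[...,2]>80)&(P[...,2]<100)&(P[...,1]>150)).astype(np.uint8)
n,l,s,_=cv2.connectedComponentsWithStats(m)
for i in range(1,n):
    if s[i,4]<100: continue
    Q=P[l==i];print(s[i],cv2.minAreaRect(Q[:,:2].astype(np.float32)),np.percentile(Q[:,2],95))
"
```

```text
[501.315881   268.41554473 230.60842315] [4.31418911e-01 9.02151579e-01 1.47889206e-04 4.79510141e-04] [499.84762994798893, 270.0025551573251, 230.079, 129.08] [ 0.04  0.35 -0.76  1.51  0.24  1.38 -0.05]
meter ((523.5355224609375, 295.4295959472656), (207.08912658691406, 188.26129150390625), 80.62459564208984) 27493 62.39198424000307
[338  85  48  22 651] ((477.0682067871094, 362.76361083984375), (43.13130187988281, 12.077256202697754), 50.10942840576172) 95.69928000912805
[ 255  156   39   38 1061] ((458.0552978515625, 250.47377014160156), (37.16636276245117, 37.10020065307617), 76.82862854003906) 89.67105413974429
```

View pics/w2.png

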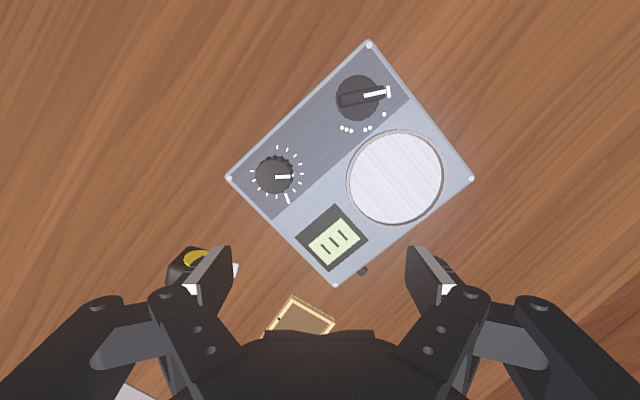

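```bash
python3 -c "
from h import *
from plan import *
f=load('wrist');p=f['p'];v=p.astype(int).min(2)
for (u0,u1,v0,v1,z,c) in [(262,292,163,190,89,(458,250.5)),(280,296,192,206,63,(458,250.5))]:
    M=np.zeros(v.shape,bool);M[v0:v1,u0:u1]=1;yy,xx=np.where(M&(v>190))
    W=onz('wrist',f,np.c_[xx,yy],z)[:,:2];m=W.mean(0)-c;print(len(W),W.mean(0),np.degrees(np.arctan2(m[1],m[0])))
plan([(476.5,362.5,150,230.6)],False)
plan([(476.5,362.5,110,230.6)])
plan([(476.5,362.5,72,230.6)])
"
```

```text
60 [465.28747626 255.74001746] 35.71780406202336
36 [484.78624572 233.63194359] -32.19978133384355
[0.144, 0.067, 0.133] [0, 0, -0.282] rows 10
[0.144, 0.067, 0.2] [0, 0, -0.282] rows 10
[-0.0, 0.0, 0.063] [0, 0, 0.0] rows 1
```

Request:
arm_command(
  commands=[
    {"claw": 1, "offset": [0.144, 0.067, 0.133], "rotation": [0, 0, -0.282]},
    {"claw": 1, "offset": [0.144, 0.067, 0.133], "rotation": [0, 0, -0.282]},
    {"claw": 1, "offset": [0.144, 0.067, 0.133], "rotation": [0, 0, -0.282]},
    {"claw": 1, "offset": [0.144, 0.067, 0.133], "rotation": [0, 0, -0.282]},
    {"claw": 1, "offset": [0.144, 0.067, 0.133], "rotation": [0, 0, -0.282]},
    {"claw": 1, "offset": [0.144, 0.067, 0.133], "rotation": [0, 0, -0.282]},
    {"claw": 1, "offset": [0.144, 0.067, 0.133], "rotation": [0, 0, -0.282]},
    {"claw": 1, "offset": [0.144, 0.067, 0.133], "rotation": [0, 0, -0.282]},
    {"claw": 1, "offset": [0.144, 0.067, 0.133], "rotation": [0, 0, -0.282]},
    {"claw": 1, "offset": [0.144, 0.067, 0.133], "rotation": [0, 0, -0.282]},
    {"claw": 0.2, "offset": [0.144, 0.067, 0.2], "rotation": [0, 0, -0.282]},
    {"claw": 0.2, "offset": [0.144, 0.067, 0.2], "rotation": [0, 0, -0.282]},
  ],
)

```text
time: 4.58
tool_pos: [476.6, 360.1, 107.7]
tcp_rot: [-0.426, 0.904, -0.001, -0.002]
contact_force: [-0.6, -0.5, 0.1]
opening: 52.4
grasp_force: 0.0
```

Request:
arm_command(
  commands=[
    {"claw": 0.0, "offset": [0, 0, 0.0], "rotation": [0, 0, 0]},
    {"claw": 0.0, "offset": [0, 0, 0.063], "rotation": [0, 0, 0]},
    {"claw": 0.0, "offset": [0, 0, 0.063], "rotation": [0, 0, 0]},
    {"claw": 0.0, "offset": [0, 0, 0.063], "rotation": [0, 0, 0]},
  ],
  squeeze=40,
)

```text
time: 5.08
tool_pos: [477.7, 363.1, 74.3]
tcp_rot: [-0.427, 0.904, 0.0, 0.001]
contact_force: [0.8, 0.5, 0.5]
opening: 42.6
grasp_force: 0.0
```

Request:
arm_command(
  commands=[
    {"claw": -1, "offset": [0, 0, 0], "rotation": [0, 0, 0]},
    {"claw": -1, "offset": [0, 0, 0], "rotation": [0, 0, 0]},
    {"claw": -1, "offset": [0, 0, 0], "rotation": [0, 0, 0]},
    {"claw": -1, "offset": [0, 0, 0], "rotation": [0, 0, 0]},
  ],
  squeeze=40,
)

```text
time: 5.58
tool_pos: [477.4, 363.0, 73.8]
tcp_rot: [-0.427, 0.904, 0.0, 0.001]
contact_force: [-0.3, -0.3, 6.6]
opening: 11.2
grasp_force: 41.0
```

Request:
arm_command(
  commands=[
    {"claw": -1, "offset": [0, 0, 0], "rotation": [0, 0, 0.03]},
    {"claw": -1, "offset": [0, 0, 0], "rotation": [0, 0, 0.06]},
    {"claw": -1, "offset": [0, 0, 0], "rotation": [0, 0, 0.09]},
    {"claw": -1, "offset": [0, 0, 0], "rotation": [0, 0, 0.12]},
    {"claw": -1, "offset": [0, 0, 0], "rotation": [0, 0, 0.15]},
    {"claw": -1, "offset": [0, 0, 0], "rotation": [0, 0, 0.18]},
    {"claw": -1, "offset": [0, 0, 0], "rotation": [0, 0, 0.21]},
    {"claw": -1, "offset": [0, 0, 0], "rotation": [0, 0, 0.224]},
    {"claw": -1, "offset": [0, 0, 0], "rotation": [0, 0, 0.224]},
    {"claw": -1, "offset": [0, 0, 0], "rotation": [0, 0, 0.224]},
  ],
)

```text
time: 6.82
tool_pos: [477.9, 360.4, 73.7]
tcp_rot: [0.26, 0.966, -0.001, 0.001]
contact_force: [-2.9, -9.5, 13.4]
opening: 11.3
grasp_force: 41.9
```

Request:
arm_command(
  commands=[
    {"claw": 0, "offset": [0, 0, 0], "rotation": [0, 0, 0]},
    {"claw": 0, "offset": [0, 0, 0], "rotation": [0, 0, 0]},
    {"claw": 0, "offset": [0, 0, 0], "rotation": [0, 0, 0]},
    {"claw": 0.2, "offset": [0, 0, -0.08], "rotation": [0, 0, 0]},
    {"claw": 0.2, "offset": [0, 0, -0.08], "rotation": [0, 0, 0]},
  ],
)

```text
time: 7.45
tool_pos: [478.5, 364.5, 124.1]
tcp_rot: [0.259, 0.966, 0.003, 0.002]
contact_force: [-0.3, 0.1, -0.9]
opening: 51.2
grasp_force: 0.0
```

```bash
python3 -c "
from plan import *
json.dump([476.5,362.5,72+48,230.6-.224*360],open(S,'w'))
plan([(458,250.5,120,150)],False)
plan([(458,250.5,69,150)])
"
```

```text
[-0.067, -0.177, 0.0] [0, 0, -0.0] rows 2
[-0.067, -0.177, 0.085] [0, 0, -0.0] rows 2
```

Request:
arm_command(
  commands=[
    {"claw": 0.5, "offset": [-0.067, -0.177, 0], "rotation": [0, 0, 0]},
    {"claw": 0.5, "offset": [-0.067, -0.177, 0], "rotation": [0, 0, 0]},
    {"claw": 0.5, "offset": [-0.067, -0.177, 0], "rotation": [0, 0, 0]},
    {"claw": 0.5, "offset": [-0.067, -0.177, 0], "rotation": [0, 0, 0]},
    {"claw": 0.5, "offset": [-0.067, -0.177, 0.085], "rotation": [0, 0, 0]},
    {"claw": 0.5, "offset": [-0.067, -0.177, 0.085], "rotation": [0, 0, 0]},
    {"claw": 0.5, "offset": [-0.067, -0.177, 0.085], "rotation": [0, 0, 0]},
  ],
)

```text
time: 8.32
tool_pos: [458.7, 251.9, 70.4]
tcp_rot: [0.259, 0.966, 0.001, -0.0]
contact_force: [0.5, -0.0, 0.6]
opening: 64.3
grasp_force: 0.0
```

Request:
arm_command(
  commands=[
    {"claw": -1, "offset": [0, 0, 0], "rotation": [0, 0, 0]},
    {"claw": -1, "offset": [0, 0, 0], "rotation": [0, 0, 0]},
    {"claw": -1, "offset": [0, 0, 0], "rotation": [0, 0, 0]},
    {"claw": -1, "offset": [0, 0, 0], "rotation": [0, 0, 0]},
    {"claw": -1, "offset": [0, 0, 0], "rotation": [0, 0, 0.03]},
    {"claw": -1, "offset": [0, 0, 0], "rotation": [0, 0, 0.06]},
    {"claw": -1, "offset": [0, 0, 0], "rotation": [0, 0, 0.09]},
    {"claw": -1, "offset": [0, 0, 0], "rotation": [0, 0, 0.12]},
    {"claw": -1, "offset": [0, 0, 0], "rotation": [0, 0, 0.15]},
    {"claw": -1, "offset": [0, 0, 0], "rotation": [0, 0, 0.18]},
    {"claw": -1, "offset": [0, 0, 0], "rotation": [0, 0, 0.188]},
    {"claw": -1, "offset": [0, 0, 0], "rotation": [0, 0, 0.188]},
  ],
)

```text
time: 9.82
tool_pos: [457.9, 249.1, 70.8]
tcp_rot: [0.754, 0.657, -0.001, 0.001]
contact_force: [-8.9, -7.7, 15.1]
opening: 34.4
grasp_force: 39.2
```

Request:
arm_command(
  commands=[
    {"claw": -1, "offset": [0, 0, 0], "rotation": [0, 0, 0]},
    {"claw": 0.5, "offset": [0, 0, 0], "rotation": [0, 0, 0]},
    {"claw": 0.5, "offset": [0, 0, 0], "rotation": [0, 0, 0]},
    {"claw": 0.5, "offset": [0, 0, 0], "rotation": [0, 0, 0]},
    {"claw": 0.5, "offset": [0, 0, -0.2], "rotation": [0, 0, 0]},
    {"claw": 0.5, "offset": [0, 0, -0.2], "rotation": [0, 0, 0]},
    {"claw": 0.5, "offset": [0.05, 0, -0.2], "rotation": [0, 0, 0]},
    {"claw": 0.5, "offset": [0.05, 0, -0.2], "rotation": [0, 0, 0]},
  ],
)

```text
time: 10.82
tool_pos: [462.5, 282.3, 190.1]
tcp_rot: [0.752, 0.659, 0.001, -0.0]
contact_force: [-0.3, 0.1, -0.5]
opening: 64.3
grasp_force: 0.0
```

```bash
python3 -c "
from h import *
from plan import *
c=cur();c[3]-=.188*360;a=np.radians(c[3]);json.dump([c[0]+30*np.cos(a),c[1]+30*np.sin(a),c[2]+120,c[3]],open(S,'w'));print(cur())
p,d=snap('wrist');f=load('wrist');P=cloud('wrist',f);print(f['pos'])
m=((P[...,2]>80)&(P[...,2]<100)&(P[...,1]>150)).astype(np.uint8)
n,l,s,_=cv2.connectedComponentsWithStats(m)
for i in range(1,n):
    if s[i,4]<100: continue
    Q=P[l==i];print(s[i],cv2.minAreaRect(Q[:,:2].astype(np.float32)),np.percentile(Q[:,2],95))
im=cv2.resize(p[...,::-1][0:300,120:520],None,fx=2,fy=2,interpolation=cv2.INTER_CUBIC);cv2.imwrite('pics/w3.png',im)
"
```

```text
[462.16594761919436, 280.1689863903245, 189.0, 82.27999999999997]
[462.53661067 282.28730353 190.11735391]
[298  87  52  33 849] ((477.6997985839844, 360.98809814453125), (12.019309043884277, 42.78694152832031), 60.15760040283203) 95.6739450236632
[ 298  212   41   41 1259] ((458.0563049316406, 251.10572814941406), (36.92316818237305, 36.53595733642578), 3.8170320987701416) 89.69455903291373
```

View pics/w3.png

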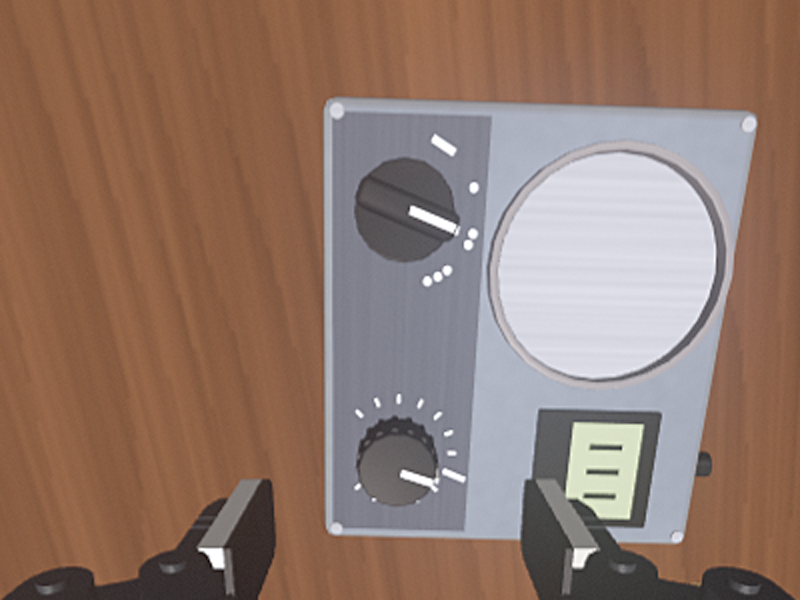

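```bash
python3 -c "
from h import *
from plan import *
f=load('wrist');v=f['p'].astype(int).min(2)
M=np.zeros(v.shape,bool);M[233:246,316:339]=1;yy,xx=np.where(M&(v>150));W=onz('wrist',f,np.c_[xx,yy],89)[:,:2]
l=cv2.fitLine(W.astype(np.float32),cv2.DIST_L2,0,.01,.01).ravel();print('line',np.degrees(np.arctan2(l[1],l[0])),len(W))
m=W.mean(0)-[458.05,251.1];print(np.degrees(np.arctan2(m[1],m[0])))
# meter refit
P=cloud('wrist',f);Q=P[(P[...,2]>58)&(P[...,2]<66)&(P[...,1]>150)&(P[...,0]<680)]
print('meter',cv2.minAreaRect(Q[:,:2].astype(np.float32)))
m=np.zeros(v.shape,bool)
ring=(P[...,2]>69)&(P[...,2]<77)&(P[...,0]>500)&(P[...,1]>255)
m=ring.astype(np.uint8);n,l,s,_=cv2.connectedComponentsWithStats(m);i=1+np.argmax(s[1:,4]);Q=P[l==i];print('ring',s[i],cv2.minEnclosingCircle(Q[:,:2].astype(np.float32)))
plan([(600,-20,260,92),(602,-363,150,59)],False)
"
```

```text
line -25.768566 93
-32.297928616448885
meter ((524.0946044921875, 295.2646789550781), (207.72525024414062, 187.9027862548828), 80.54241943359375)
ring [ 364   70  123  125 1839] ((563.4300537109375, 324.08428955078125), 54.12708282470703)
[-0.465, 0.295, -0.118] [0, 0, -0.027] rows 6
[-1.031, 0.375, 0.065] [0, 0, 0.065] rows 11
```

```bash
python3 -c "
from h import *
f=load('wrist')
# rectified top views 0.25mm/px, at z=89 and z=63, around dial
out=[]
for z in (89,62.5):
    g=np.mgrid[-35:35:.2,-35:35:.2];W=np.stack([458+g[1].ravel(),251-g[0].ravel(),np.full(g[0].size,z)],1)
    T=np.linalg.inv(pose('wrist',f));ci=camera_info('wrist');rv=cv2.Rodrigues(T[:3,:3])[0]
    uv=cv2.projectPoints(W,rv,T[:3,3],np.array(ci['intrinsics']),np.array(ci['distortion']))[0].reshape(350,350,2).astype(np.float32)
    im=cv2.remap(f['p'],uv,None,cv2.INTER_CUBIC)[...,::-1].copy()
    e=(175+np.array([np.cos(np.radians(31.9)),np.sin(np.radians(31.9))])*170).astype(int)
    cv2.line(im,(175,175),tuple(int(i) for i in e),(0,0,255),1);out.append(im)
cv2.imwrite('pics/w4.png',np.hstack(out))
"
```

```text
(no output)
```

View pics/w4.png

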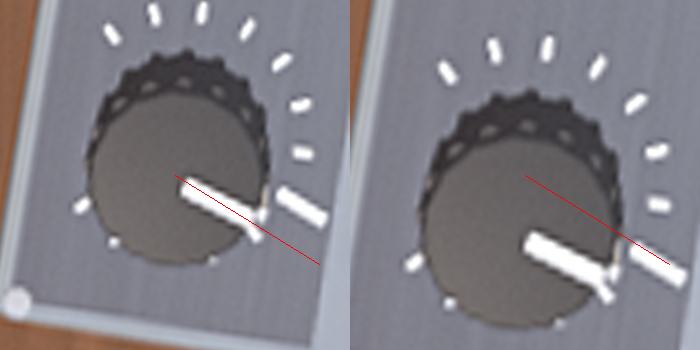

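```bash
python3 -c "
from plan import *
plan([(458,250.5,120,82.28)],False)
plan([(458,250.5,69,82.28)])
"
```

```text
[-0.05, -0.0, 0.115] [0, 0, -0.0] rows 2
[-0.05, -0.0, 0.2] [0, 0, -0.0] rows 2
```

Request:
arm_command(
  commands=[
    {"claw": 0.5, "offset": [-0.05, 0, 0.115], "rotation": [0, 0, 0]},
    {"claw": 0.5, "offset": [-0.05, 0, 0.115], "rotation": [0, 0, 0]},
    {"claw": 0.5, "offset": [-0.05, 0, 0.115], "rotation": [0, 0, 0]},
    {"claw": 0.5, "offset": [-0.05, 0, 0.2], "rotation": [0, 0, 0]},
    {"claw": 0.5, "offset": [-0.05, 0, 0.2], "rotation": [0, 0, 0]},
    {"claw": 0.5, "offset": [-0.05, 0, 0.2], "rotation": [0, 0, 0]},
    {"claw": -1, "offset": [-0.05, 0, 0.2], "rotation": [0, 0, 0]},
    {"claw": -1, "offset": [-0.05, 0, 0.2], "rotation": [0, 0, 0]},
    {"claw": -1, "offset": [-0.05, 0, 0.2], "rotation": [0, 0, 0]},
    {"claw": -1, "offset": [-0.05, 0, 0.2], "rotation": [0, 0, 0]},
    {"claw": -1, "offset": [-0.05, 0, 0.2], "rotation": [0, 0, 0.014]},
    {"claw": -1, "offset": [-0.05, 0, 0.2], "rotation": [0, 0, 0.014]},
  ],
)

```text
time: 12.38
tool_pos: [458.4, 251.3, 71.3]
tcp_rot: [0.782, 0.624, 0.0, -0.0]
contact_force: [-7.8, -0.5, 11.4]
opening: 34.8
grasp_force: 39.0
```

Request:
arm_command(
  commands=[
    {"claw": -1, "offset": [0, 0, 0], "rotation": [0, 0, 0]},
    {"claw": 0.5, "offset": [0, 0, 0], "rotation": [0, 0, 0]},
    {"claw": 0.5, "offset": [0, 0, 0], "rotation": [0, 0, 0]},
    {"claw": 0.5, "offset": [0, 0, 0], "rotation": [0, 0, 0]},
    {"claw": 0.5, "offset": [0, 0, -0.2], "rotation": [0, 0, 0]},
    {"claw": 0.5, "offset": [0, 0, -0.2], "rotation": [0, 0, 0]},
    {"claw": 0.5, "offset": [0, 0, -0.2], "rotation": [0, 0, 0]},
    {"claw": 1, "offset": [0, 0, -0.2], "rotation": [0, 0, 0]},
    {"claw": 1, "offset": [0, 0, -0.2], "rotation": [0, 0, 0]},
  ],
)

```text
time: 13.5
tool_pos: [458.0, 249.6, 187.8]
tcp_rot: [0.782, 0.624, -0.001, -0.0]
contact_force: [0.6, 1.4, 0.3]
opening: 85.4
grasp_force: 0.0
```

```bash
python3 -c "
from h import *
from plan import *
c=cur();json.dump([c[0],c[1],c[2]+120,c[3]-.014*360],open(S,'w'));print(cur())
snap('wrist');f=load('wrist');print(f['pos'],R.from_quat(f['rot']).as_matrix()[:,2])
out=[]
for z in (89,62.5):
    g=np.mgrid[-35:35:.2,-35:35:.2];W=np.stack([458+g[1].ravel(),251-g[0].ravel(),np.full(g[0].size,z)],1)
    T=np.linalg.inv(pose('wrist',f));ci=camera_info('wrist');rv=cv2.Rodrigues(T[:3,:3])[0]
    uv=cv2.projectPoints(W,rv,T[:3,3],np.array(ci['intrinsics']),np.array(ci['distortion']))[0].reshape(350,350,2).astype(np.float32)
    im=cv2.remap(f['p'],uv,None,cv2.INTER_CUBIC)[...,::-1].copy()
    e=(175+np.array([np.cos(np.radians(31.9)),np.sin(np.radians(31.9))])*170).astype(int)
    cv2.line(im,(175,175),tuple(int(i) for i in e),(0,0,255),1);out.append(im)
cv2.imwrite('pics/w5.png',np.hstack(out))
"
```

```text
[458.1359847499433, 250.440895310128, 189.0, 77.23999999999997]
[458.04709491 249.57000492 187.80834194] [-0.00250382 -0.0011584  -0.99999619]
```

View pics/w5.png

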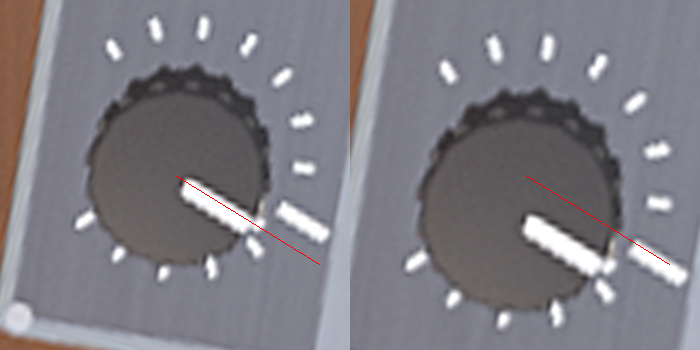

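```bash
python3 -c "
from plan import *
plan([(600,-40,280,94.3)])
"
```

```text
[-0.42, 0.338, -0.152] [0, 0, -0.047] rows 6
```

Request:
arm_command(
  commands=[
    {"claw": 1, "offset": [0, 0, -0.1], "rotation": [0, 0, 0]},
    {"claw": 1, "offset": [-0.42, 0.338, -0.152], "rotation": [0, 0, -0.047]},
    {"claw": 1, "offset": [-0.42, 0.338, -0.152], "rotation": [0, 0, -0.047]},
    {"claw": 1, "offset": [-0.42, 0.338, -0.152], "rotation": [0, 0, -0.047]},
    {"claw": 1, "offset": [-0.42, 0.338, -0.152], "rotation": [0, 0, -0.047]},
    {"claw": 1, "offset": [-0.42, 0.338, -0.152], "rotation": [0, 0, -0.047]},
    {"claw": 1, "offset": [-0.42, 0.338, -0.152], "rotation": [0, 0, -0.047]},
    {"claw": 1, "offset": [-0.42, 0.338, -0.152], "rotation": [0, 0, -0.047]},
    {"claw": 1, "offset": [-0.42, 0.338, -0.152], "rotation": [0, 0, -0.047]},
    {"claw": 1, "offset": [-0.42, 0.338, -0.152], "rotation": [0, 0, -0.047]},
  ],
)

```text
time: 14.8
tool_pos: [600.2, -38.0, 280.7]
tcp_rot: [0.68, 0.733, 0.0, -0.0]
contact_force: [0.7, -0.2, 0.3]
opening: 85.1
grasp_force: 0.0
```

```bash
cat > discs.py <<'E'
from h import *
def discs(zlo=20,zhi=45,reg=None):
    snap('wrist');f=load('wrist');P=cloud('wrist',f)
    m=(P[...,2]>zlo)&(P[...,2]<zhi)
    if reg: m&=(P[...,0]>reg[0])&(P[...,0]<reg[1])&(P[...,1]>reg[2])&(P[...,1]<reg[3])
    n,l,s,_=cv2.connectedComponentsWithStats(m.astype(np.uint8))
    for i in range(1,n):
        if s[i,4]<40: continue
        Q=P[l==i];t=np.nanpercentile(Q[:,2],90);top=Q[Q[:,2]>t-4];(cx,cy),r=cv2.minEnclosingCircle(top[:,:2].astype(np.float32))
        print(s[i],np.round([cx,cy,2*r,t],1),np.median(f['p'][l==i],0))
E
python3 -c "
from discs import *
from plan import *
discs()
f=load('wrist');cv2.imwrite('pics/w6.png',f['p'][...,::-1]);P=cloud('wrist',f);print(f['pos'])
Q=P[(P[...,2]>11)&(P[...,2]<19)&(P[...,0]>570)&(P[...,0]<695)&(P[...,1]<125)&(P[...,1]>-155)]
print('tray',cv2.minAreaRect(Q[:,:2].astype(np.float32)),len(Q))
"
```

```text
[193  52  49  44 296] [460.6  73.5  64.6  42.9] [117.5  98.   51.5]
[496  80  36  64 772] [852.4  57.8  82.7  23.9] [220. 169. 117.]
[412 151  52  50 894] [768.3 -35.   71.6  22.4] [255. 255. 255.]
[232 174  18  17 223] [492.7 -62.9  21.5  34.5] [112. 102. 100.]
[297 291  25  25 469] [ 601.8 -251.9   38.6   28.2] [255. 255. 211.]
[373 328  22  16 213] [ 727.7 -305.8   43.5   25.3] [ 90. 157. 250.]
[600.24390424 -37.97691902 280.66355908]
tray ((630.3709716796875, -10.316490173339844), (76.1376724243164, 241.61273193359375), 4.792990684509277) 2181
```

View pics/w6.png

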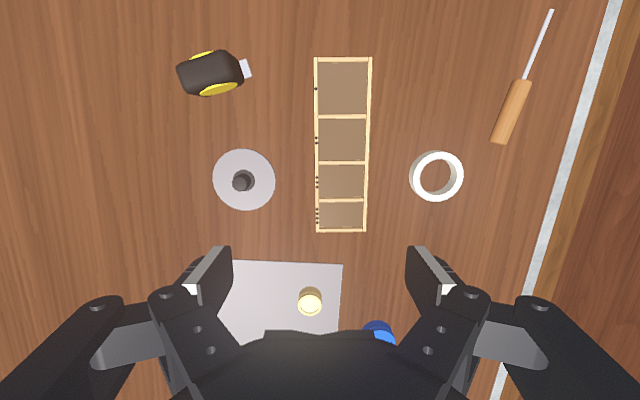

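```bash
python3 -c "
from plan import *
plan([(602,-364,200,94.8)])
"
```

```text
[-0.539, -0.036, 0.134] [0, 0, -0.002] rows 6
```

Request:
arm_command(
  commands=[
    {"claw": 1, "offset": [-0.539, -0.036, 0.134], "rotation": [0, 0, -0.002]},
    {"claw": 1, "offset": [-0.539, -0.036, 0.134], "rotation": [0, 0, -0.002]},
    {"claw": 1, "offset": [-0.539, -0.036, 0.134], "rotation": [0, 0, -0.002]},
    {"claw": 1, "offset": [-0.539, -0.036, 0.134], "rotation": [0, 0, -0.002]},
    {"claw": 1, "offset": [-0.539, -0.036, 0.134], "rotation": [0, 0, -0.002]},
    {"claw": 1, "offset": [-0.539, -0.036, 0.134], "rotation": [0, 0, -0.002]},
    {"claw": 1, "offset": [-0.539, -0.036, 0.134], "rotation": [0, 0, -0.002]},
    {"claw": 1, "offset": [-0.539, -0.036, 0.134], "rotation": [0, 0, -0.002]},
  ],
)

```text
time: 15.85
tool_pos: [603.9, -361.4, 201.1]
tcp_rot: [0.675, 0.738, 0.001, 0.0]
contact_force: [0.4, 0.6, 0.2]
opening: 85.1
grasp_force: 0.0
```

```bash
python3 -c "
from discs import *
from plan import *
discs();print(load('wrist')['pos'],cur())
plan([(602,-364,60,94.8)],False)
plan([(602,-364,9,94.8)])
"
```

```text
[ 307   57   38   42 1208] [ 602.  -252.3   37.9   27.8] [255. 255. 217.]
[ 403  128   51   50 1930] [ 721.6 -319.1   54.4   24.9] [ 87. 149. 243.]
[ 293  160   49   49 1842] [ 603.  -365.1   54.2   27.9] [255. 255. 218.]
[204 169  29  28 626] [ 491.5 -372.6   30.    28. ] [255.  255.  204.5]
[120 196  29  25 555] [ 393.6 -410.8   30.9   25.1] [255. 152. 114.]
[  0 332   7  46 216] [ 197.3 -636.8   62.1   27.2] [136. 115.  77.]
[ 603.88215776 -361.37144104  201.05764112] [602.1859079827803, -364.24248485838245, 199.79999999999998, 94.87999999999997]
[0.0, -0.0, 0.233] [0, 0, 0.0] rows 3
[0.0, -0.0, 0.318] [0, 0, 0.0] rows 4
```

Request:
arm_command(
  commands=[
    {"claw": 1, "offset": [0, 0, 0.233], "rotation": [0, 0, 0]},
    {"claw": 1, "offset": [0, 0, 0.233], "rotation": [0, 0, 0]},
    {"claw": 1, "offset": [0, 0, 0.233], "rotation": [0, 0, 0]},
    {"claw": 1, "offset": [0, 0, 0.318], "rotation": [0, 0, 0]},
    {"claw": 1, "offset": [0, 0, 0.318], "rotation": [0, 0, 0]},
    {"claw": 1, "offset": [0, 0, 0.318], "rotation": [0, 0, 0]},
  ],
)

```text
time: 16.65
tool_pos: [604.4, -364.8, 12.8]
tcp_rot: [0.676, 0.737, 0.001, 0.002]
contact_force: [0.9, 0.1, 0.5]
opening: 85.6
grasp_force: 0.0
```

Request:
arm_command(
  commands=[
    {"claw": -1, "offset": [0, 0, 0], "rotation": [0, 0, 0]},
    {"claw": -1, "offset": [0, 0, 0], "rotation": [0, 0, 0]},
    {"claw": -1, "offset": [0, 0, 0], "rotation": [0, 0, 0]},
    {"claw": -1, "offset": [0, 0, 0], "rotation": [0, 0, 0]},
  ],
  squeeze=40,
)

```text
time: 17.15
tool_pos: [603.8, -365.2, 12.0]
tcp_rot: [0.677, 0.736, 0.001, 0.002]
contact_force: [-1.1, -0.5, 6.0]
opening: 54.3
grasp_force: 41.2
```

```bash
python3 -c "
from plan import *
plan([(602,-364,140,94.8)],False)
plan([(600,0,150,94.8)])
print();plan([(563,324,140,94.8)])
print();plan([(563,324,71,94.8)])
"
```

```text
[0.0, -0.0, -0.218] [0, 0, 0.0] rows 3
[0.605, 0.048, -0.235] [0, 0, 0.0] rows 7

[0.543, -0.015, 0.017] [0, 0, 0.0] rows 6

[0.0, -0.0, 0.115] [0, 0, 0.0] rows 2
```

Request:
arm_command(
  commands=[
    {"claw": -1, "offset": [0, 0, -0.1], "rotation": [0, 0, 0]},
    {"claw": -1, "offset": [0, 0, -0.218], "rotation": [0, 0, 0]},
    {"claw": -1, "offset": [0, 0, -0.218], "rotation": [0, 0, 0]},
    {"claw": -1, "offset": [0.605, 0.048, -0.235], "rotation": [0, 0, 0]},
    {"claw": -1, "offset": [0.605, 0.048, -0.235], "rotation": [0, 0, 0]},
    {"claw": -1, "offset": [0.605, 0.048, -0.235], "rotation": [0, 0, 0]},
    {"claw": -1, "offset": [0.605, 0.048, -0.235], "rotation": [0, 0, 0]},
    {"claw": -1, "offset": [0.605, 0.048, -0.235], "rotation": [0, 0, 0]},
    {"claw": -1, "offset": [0.605, 0.048, -0.235], "rotation": [0, 0, 0]},
    {"claw": -1, "offset": [0.605, 0.048, -0.235], "rotation": [0, 0, 0]},
  ],
  squeeze=60,
)

```text
time: 18.4
tool_pos: [600.0, 6.6, 151.0]
tcp_rot: [0.673, 0.74, 0.001, -0.001]
contact_force: [0.5, 0.3, -0.7]
opening: 53.8
grasp_force: 63.5
```

Request:
arm_command(
  commands=[
    {"claw": -1, "offset": [0.543, -0.015, 0.017], "rotation": [0, 0, 0]},
    {"claw": -1, "offset": [0.543, -0.015, 0.017], "rotation": [0, 0, 0]},
    {"claw": -1, "offset": [0.543, -0.015, 0.017], "rotation": [0, 0, 0]},
    {"claw": -1, "offset": [0.543, -0.015, 0.017], "rotation": [0, 0, 0]},
    {"claw": -1, "offset": [0.543, -0.015, 0.017], "rotation": [0, 0, 0]},
    {"claw": -1, "offset": [0.543, -0.015, 0.017], "rotation": [0, 0, 0]},
    {"claw": -1, "offset": [0.543, -0.015, 0.017], "rotation": [0, 0, 0]},
    {"claw": -1, "offset": [0.543, -0.015, 0.017], "rotation": [0, 0, 0]},
    {"claw": -1, "offset": [0.543, -0.015, 0.017], "rotation": [0, 0, 0]},
  ],
)

```text
time: 19.52
tool_pos: [565.2, 320.9, 140.3]
tcp_rot: [0.678, 0.735, -0.0, 0.001]
contact_force: [-0.0, 0.3, -0.8]
opening: 53.8
grasp_force: 63.5
```

```bash
python3 -c "
from h import *
p,d=snap('wrist','w7');print({k:np.round(v,1) for k,v in bot.get_obs().items()})"
```

```text
{'time': np.float64(19.6), 'q': array([-0.2,  0.5, -0.5,  1.4,  0.3,  1.3, -0.7]), 'qd': array([-0.,  0., -0., -0., -0., -0., -0.]), 'joint_torque': array([ -0.1, -67.3,  -8.3, -35. ,   0. ,   0. ,   0. ]), 'tool_pos': array([565. , 321.3, 140.3]), 'tcp_rot': array([ 0.7,  0.7, -0. ,  0. ]), 'contact_force': array([ 0.5, -0.1, -0.2]), 'moment': array([-0.,  0.,  0.]), 'grasp_force': np.float64(63.5), 'opening': np.float64(53.6)}
```

View pics/w7.png

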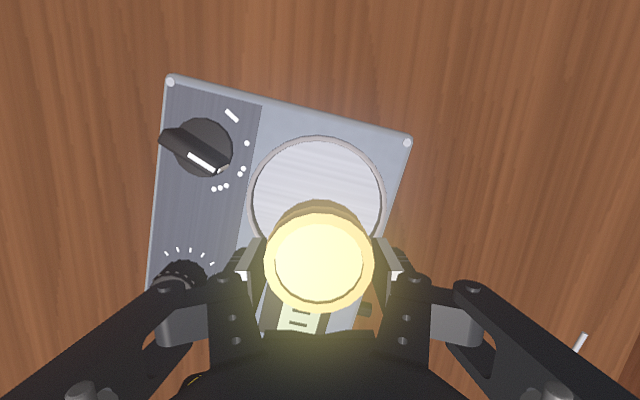

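Request:
arm_command(
  commands=[
    {"claw": -1, "offset": [0, 0, 0.08], "rotation": [0, 0, 0]},
    {"claw": -1, "offset": [0, 0, 0.1], "rotation": [0, 0, 0]},
    {"claw": -1, "offset": [0, 0, 0.115], "rotation": [0, 0, 0]},
    {"claw": -1, "offset": [0, 0, 0.115], "rotation": [0, 0, 0]},
    {"claw": -1, "offset": [0, 0, 0.115], "rotation": [0, 0, 0]},
  ],
)

```text
time: 20.2
tool_pos: [564.9, 323.7, 73.2]
tcp_rot: [0.677, 0.736, 0.001, 0.001]
contact_force: [-1.2, -1.1, 6.8]
opening: 53.5
grasp_force: 64.3
```

Request:
arm_command(
  commands=[
    {"claw": 0.8, "offset": [0, 0, 0], "rotation": [0, 0, 0]},
    {"claw": 0.8, "offset": [0, 0, 0], "rotation": [0, 0, 0]},
    {"claw": 0.8, "offset": [0, 0, 0], "rotation": [0, 0, 0]},
    {"claw": 0.8, "offset": [0, 0, -0.05], "rotation": [0, 0, 0]},
    {"claw": 1, "offset": [0, 0, -0.13], "rotation": [0, 0, 0]},
    {"claw": 1, "offset": [0, 0, -0.13], "rotation": [0, 0, 0]},
    {"claw": 1, "offset": [0, 0, -0.13], "rotation": [0, 0, 0]},
    {"claw": 1, "offset": [0, 0, -0.13], "rotation": [0, 0, 0]},
    {"claw": 1, "offset": [0, 0, -0.13], "rotation": [0, 0, 0]},
    {"claw": 1, "offset": [0, 0, -0.13], "rotation": [0, 0, 0]},
    {"claw": 1, "offset": [0, 0, -0.13], "rotation": [0, 0, 0]},
    {"claw": 1, "offset": [0, 0, -0.13], "rotation": [0, 0, 0]},
  ],
)

```text
time: 21.7
tool_pos: [564.0, 323.5, 149.1]
tcp_rot: [0.677, 0.736, 0.0, -0.0]
contact_force: [0.3, -1.1, 0.3]
opening: 85.6
grasp_force: 0.0
```

Request:
arm_command(
  commands=[
    {"claw": 1, "offset": [0, 0, 0], "rotation": [0, 0, 0]},
    {"claw": 1, "offset": [0, 0, 0], "rotation": [0, 0, 0]},
    {"claw": 1, "offset": [0, 0, 0], "rotation": [0, 0, 0]},
    {"claw": 1, "offset": [0, 0, 0], "rotation": [0, 0, 0]},
    {"claw": 1, "offset": [0, 0, 0], "rotation": [0, 0, 0]},
    {"claw": 1, "offset": [0, 0, 0], "rotation": [0, 0, 0]},
    {"claw": 1, "offset": [0, 0, 0], "rotation": [0, 0, 0]},
    {"claw": 1, "offset": [0, 0, 0], "rotation": [0, 0, 0]},
    {"claw": 1, "offset": [0, 0, 0], "rotation": [0, 0, 0]},
    {"claw": 1, "offset": [0, 0, 0], "rotation": [0, 0, 0]},
    {"claw": 1, "offset": [0, 0, 0], "rotation": [0, 0, 0]},
    {"claw": 1, "offset": [0, 0, 0], "rotation": [0, 0, 0]},
  ],
)

```text
time: 23.2
tool_pos: [564.0, 323.5, 149.2]
tcp_rot: [0.677, 0.736, 0.0, -0.0]
contact_force: [-0.4, -0.3, 0.5]
opening: 85.3
grasp_force: 0.0
```

```bash
python3 -c "
from discs import *
from plan import *
c=cur();c[2]+=78;json.dump(c,open(S,'w'));print(c)
discs(78,99);print(load('wrist')['pos'])
p=load('wrist')['p'];cv2.imwrite('pics/w8.png',p[...,::-1])
"
```

```text
[563.3185187607761, 323.7450194286251, 148.79999999999998, 94.87999999999997]
[ 167  130   65   47 1427] [477.1 360.6  42.5  95.2] [79. 75. 78.]
[ 284  176   73   73 4174] [565.2 323.8  54.4  88.9] [255. 255. 216.]
[157 264  32  25 378] [451.6 260.1  25.3  89.2] [97. 92. 92.]
[563.98398146 323.45135995 149.15220283]
```

View pics/w8.png

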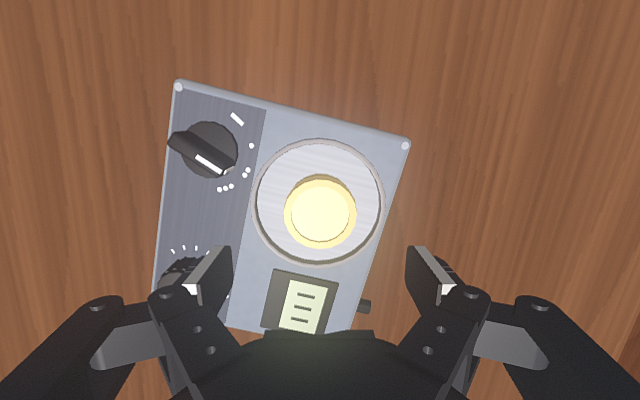

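Request:
arm_command(
  commands=[
    {"claw": 1, "offset": [0, 0, 0], "rotation": [0, 0, 0]},
    {"claw": 1, "offset": [0, 0, 0], "rotation": [0, 0, 0]},
    {"claw": 1, "offset": [0, 0, 0], "rotation": [0, 0, 0]},
    {"claw": 1, "offset": [0, 0, 0.08], "rotation": [0, 0, 0]},
    {"claw": 1, "offset": [0, 0, 0.13], "rotation": [0, 0, 0]},
    {"claw": 1, "offset": [0, 0, 0.13], "rotation": [0, 0, 0]},
    {"claw": 1, "offset": [0, 0, 0.13], "rotation": [0, 0, 0]},
    {"claw": -1, "offset": [0, 0, 0.13], "rotation": [0, 0, 0]},
    {"claw": -1, "offset": [0, 0, 0.13], "rotation": [0, 0, 0]},
    {"claw": -1, "offset": [0, 0, 0.13], "rotation": [0, 0, 0]},
    {"claw": -1, "offset": [0, 0, 0.13], "rotation": [0, 0, 0]},
  ],
  squeeze=60,
)

```text
time: 24.62
tool_pos: [565.0, 324.1, 73.1]
tcp_rot: [0.677, 0.736, 0.002, 0.001]
contact_force: [-1.1, -0.5, 5.6]
opening: 54.1
grasp_force: 63.1
```

```bash
python3 -c "
from plan import *
c=cur();c[2]-=78;json.dump(c,open(S,'w'));print(c)
plan([(563.3,323.7,130,94.88)],False)
plan([(623.5,72,110,94.88)],False)
plan([(623.5,72,45,94.88)])
print();plan([(623.5,72,12,94.88)])
"
```

```text
[563.3185187607761, 323.7450194286251, 70.79999999999998, 94.87999999999997]
[-0.0, -0.0, -0.099] [0, 0, -0.0] rows 1
[-0.427, 0.064, -0.065] [0, 0, -0.0] rows 5
[-0.427, 0.064, 0.043] [0, 0, -0.0] rows 5

[0.0, 0.0, 0.055] [0, 0, -0.0] rows 1
```

Request:
arm_command(
  commands=[
    {"claw": -1, "offset": [0, 0, -0.099], "rotation": [0, 0, 0]},
    {"claw": -1, "offset": [0, 0, -0.099], "rotation": [0, 0, 0]},
    {"claw": -1, "offset": [-0.427, 0.064, -0.065], "rotation": [0, 0, 0]},
    {"claw": -1, "offset": [-0.427, 0.064, -0.065], "rotation": [0, 0, 0]},
    {"claw": -1, "offset": [-0.427, 0.064, -0.065], "rotation": [0, 0, 0]},
    {"claw": -1, "offset": [-0.427, 0.064, -0.065], "rotation": [0, 0, 0]},
    {"claw": -1, "offset": [-0.427, 0.064, -0.065], "rotation": [0, 0, 0]},
    {"claw": -1, "offset": [-0.427, 0.064, -0.065], "rotation": [0, 0, 0]},
    {"claw": -1, "offset": [-0.427, 0.064, 0.043], "rotation": [0, 0, 0]},
    {"claw": -1, "offset": [-0.427, 0.064, 0.043], "rotation": [0, 0, 0]},
    {"claw": -1, "offset": [-0.427, 0.064, 0.043], "rotation": [0, 0, 0]},
    {"claw": -1, "offset": [-0.427, 0.064, 0.043], "rotation": [0, 0, 0]},
  ],
)

```text
time: 26.12
tool_pos: [625.4, 72.6, 48.0]
tcp_rot: [0.676, 0.737, 0.002, 0.001]
contact_force: [0.5, -0.6, 0.5]
opening: 53.6
grasp_force: 63.4
```

Request:
arm_command(
  commands=[
    {"claw": -1, "offset": [0, 0, 0.025], "rotation": [0, 0, 0]},
    {"claw": -1, "offset": [0, 0, 0.045], "rotation": [0, 0, 0]},
    {"claw": -1, "offset": [0, 0, 0.055], "rotation": [0, 0, 0]},
    {"claw": -1, "offset": [0, 0, 0.055], "rotation": [0, 0, 0]},
    {"claw": -1, "offset": [0, 0, 0.055], "rotation": [0, 0, 0]},
  ],
)

```text
time: 26.75
tool_pos: [623.2, 71.2, 14.4]
tcp_rot: [0.677, 0.736, -0.001, -0.0]
contact_force: [-11.8, -3.1, 25.0]
opening: 53.4
grasp_force: 69.5
```

Request:
arm_command(
  commands=[
    {"claw": -1, "offset": [0, 0, -0.003], "rotation": [0, 0, 0]},
    {"claw": 0.5, "offset": [0, 0, -0.003], "rotation": [0, 0, 0]},
    {"claw": 0.7, "offset": [0, 0, -0.003], "rotation": [0, 0, 0]},
    {"claw": 0.7, "offset": [0, 0, -0.005], "rotation": [0, 0, 0]},
    {"claw": 0.7, "offset": [0, 0, -0.05], "rotation": [0, 0, 0]},
    {"claw": 1, "offset": [0, 0, -0.2], "rotation": [0, 0, 0]},
    {"claw": 1, "offset": [0, 0, -0.3], "rotation": [0, 0, 0]},
    {"claw": 1, "offset": [0, 0, -0.3], "rotation": [0, 0, 0]},
    {"claw": 1, "offset": [0, 0, -0.3], "rotation": [0, 0, 0]},
  ],
)

```text
time: 27.88
tool_pos: [625.2, 71.8, 195.1]
tcp_rot: [0.677, 0.736, 0.002, 0.002]
contact_force: [0.8, 0.1, 0.4]
opening: 85.6
grasp_force: 0.0
```

```bash
python3 -c "
from discs import *
from plan import *
c=cur();c[2]+=180;json.dump(c,open(S,'w'));print(c)
discs(17,45,(560,700,-150,150));f=load('wrist');print(f['pos'])
P=cloud('wrist',f);Q=P[(P[...,2]>11)&(P[...,2]<17)&(P[...,0]>570)&(P[...,0]<695)&(P[...,1]<125)&(P[...,1]>-155)]
print('tray',cv2.minAreaRect(Q[:,:2].astype(np.float32)),len(Q))
cv2.imwrite('pics/w9.png',f['p'][...,::-1][60:360,160:480])
"
```

```text
[623.3740312911049, 71.74038571186281, 192.0, 94.87999999999997]
[ 292  159   50   50 1971] [624.3  71.3  53.9  31. ] [255. 255. 231.]
[625.23597167  71.78007693 195.14742236]
tray ((630.23583984375, -9.865570068359375), (76.21361541748047, 240.613037109375), 4.864294528961182) 2878
```

View pics/w9.png

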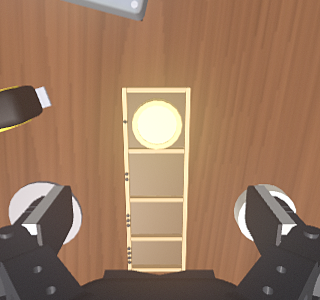

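```bash
python3 -c "
from plan import *
plan([(602,-252,180,94.88)])
"
```

```text
[-0.535, -0.081, 0.02] [0, 0, -0.0] rows 6
```

Request:
arm_command(
  commands=[
    {"claw": 1, "offset": [-0.535, -0.081, 0.02], "rotation": [0, 0, 0]},
    {"claw": 1, "offset": [-0.535, -0.081, 0.02], "rotation": [0, 0, 0]},
    {"claw": 1, "offset": [-0.535, -0.081, 0.02], "rotation": [0, 0, 0]},
    {"claw": 1, "offset": [-0.535, -0.081, 0.02], "rotation": [0, 0, 0]},
    {"claw": 1, "offset": [-0.535, -0.081, 0.02], "rotation": [0, 0, 0]},
    {"claw": 1, "offset": [-0.535, -0.081, 0.02], "rotation": [0, 0, 0]},
    {"claw": 1, "offset": [-0.535, -0.081, 0.02], "rotation": [0, 0, 0]},
    {"claw": 1, "offset": [-0.535, -0.081, 0.02], "rotation": [0, 0, 0]},
    {"claw": 1, "offset": [-0.535, -0.081, 0.02], "rotation": [0, 0, 0]},
  ],
)

```text
time: 29.05
tool_pos: [603.2, -250.1, 180.3]
tcp_rot: [0.675, 0.737, 0.0, -0.0]
contact_force: [-0.4, 0.4, 0.8]
opening: 85.4
grasp_force: 0.0
```

```bash
python3 -c "
from discs import *
from plan import *
discs();print(load('wrist')['pos'],cur())
plan([(602,-252,50,94.88)],False)
plan([(602,-252,12,94.88)])
"
```

```text
[495   0  52  13 425] [771.1 -62.3  46.   22.4] [255. 255. 255.]
[ 299  169   37   38 1056] [ 602.2 -252.1   38.2   28. ] [255.  255.  218.5]
[393 231  49  43 877] [ 721.1 -318.5   54.2   25.1] [ 86. 149. 242.]
[121 290  25  15 241] [ 394.9 -406.    26.7   25. ] [255. 160. 128.]
[ 603.16009895 -250.12334022  180.2857726 ] [602.2573938133531, -252.23036547045183, 180.0, 94.87999999999997]
[0.0, -0.0, 0.217] [0, 0, -0.0] rows 3
[0.0, -0.0, 0.28] [0, 0, -0.0] rows 3
```

Request:
arm_command(
  commands=[
    {"claw": 0.7, "offset": [0, 0, 0.217], "rotation": [0, 0, 0]},
    {"claw": 0.7, "offset": [0, 0, 0.217], "rotation": [0, 0, 0]},
    {"claw": 0.7, "offset": [0, 0, 0.217], "rotation": [0, 0, 0]},
    {"claw": 0.7, "offset": [0, 0, 0.28], "rotation": [0, 0, 0]},
    {"claw": 0.7, "offset": [0, 0, 0.28], "rotation": [0, 0, 0]},
    {"claw": 0.7, "offset": [0, 0, 0.28], "rotation": [0, 0, 0]},
    {"claw": -1, "offset": [0, 0, 0.28], "rotation": [0, 0, 0]},
    {"claw": -1, "offset": [0, 0, 0.28], "rotation": [0, 0, 0]},
    {"claw": -1, "offset": [0, 0, 0.28], "rotation": [0, 0, 0]},
    {"claw": -1, "offset": [0, 0, 0.28], "rotation": [0, 0, 0]},
    {"claw": -1, "offset": [0, 0, 0.28], "rotation": [0, 0, 0]},
  ],
  squeeze=50,
)

```text
time: 30.48
tool_pos: [603.7, -252.9, 14.4]
tcp_rot: [0.677, 0.736, 0.001, 0.001]
contact_force: [-1.9, 0.2, 6.7]
opening: 37.7
grasp_force: 49.6
```

```bash
python3 -c "
from plan import *
plan([(602,-252,140,94.88)],False)
plan([(600,0,150,94.88)])
print();plan([(563,324,140,94.88)])
print();plan([(563,324,73.5,94.88)])
"
```

```text
[0.0, -0.0, -0.213] [0, 0, -0.0] rows 3
[0.419, 0.032, -0.23] [0, 0, -0.0] rows 5

[0.543, -0.015, 0.017] [0, 0, -0.0] rows 6

[0.0, -0.0, 0.11] [0, 0, -0.0] rows 2
```

Request:
arm_command(
  commands=[
    {"claw": -1, "offset": [0, 0, -0.1], "rotation": [0, 0, 0]},
    {"claw": -1, "offset": [0, 0, -0.213], "rotation": [0, 0, 0]},
    {"claw": -1, "offset": [0, 0, -0.213], "rotation": [0, 0, 0]},
    {"claw": -1, "offset": [0.419, 0.032, -0.23], "rotation": [0, 0, 0]},
    {"claw": -1, "offset": [0.419, 0.032, -0.23], "rotation": [0, 0, 0]},
    {"claw": -1, "offset": [0.419, 0.032, -0.23], "rotation": [0, 0, 0]},
    {"claw": -1, "offset": [0.419, 0.032, -0.23], "rotation": [0, 0, 0]},
    {"claw": -1, "offset": [0.419, 0.032, -0.23], "rotation": [0, 0, 0]},
  ],
  squeeze=60,
)

```text
time: 31.48
tool_pos: [599.9, 7.6, 150.9]
tcp_rot: [0.673, 0.74, 0.001, -0.001]
contact_force: [0.2, -0.1, -1.0]
opening: 37.5
grasp_force: 60.1
```

Request:
arm_command(
  commands=[
    {"claw": -1, "offset": [0.543, -0.015, 0.017], "rotation": [0, 0, 0]},
    {"claw": -1, "offset": [0.543, -0.015, 0.017], "rotation": [0, 0, 0]},
    {"claw": -1, "offset": [0.543, -0.015, 0.017], "rotation": [0, 0, 0]},
    {"claw": -1, "offset": [0.543, -0.015, 0.017], "rotation": [0, 0, 0]},
    {"claw": -1, "offset": [0.543, -0.015, 0.017], "rotation": [0, 0, 0]},
    {"claw": -1, "offset": [0.543, -0.015, 0.017], "rotation": [0, 0, 0]},
    {"claw": -1, "offset": [0.543, -0.015, 0.017], "rotation": [0, 0, 0]},
    {"claw": -1, "offset": [0.543, -0.015, 0.017], "rotation": [0, 0, 0]},
    {"claw": -1, "offset": [0.543, -0.015, 0.017], "rotation": [0, 0, 0]},
  ],
)

```text
time: 32.6
tool_pos: [565.2, 320.9, 140.2]
tcp_rot: [0.678, 0.735, -0.0, 0.001]
contact_force: [0.6, 0.3, -0.7]
opening: 37.7
grasp_force: 60.2
```

```bash
python3 -c "
from discs import *
discs(110,190);f=load('wrist');P=cloud('wrist',f);Q=P[180:300,260:380].reshape(-1,3);Q=Q[(Q[:,2]>130)&(Q[:,2]<200)]
c,_,_,_=np.linalg.lstsq(np.c_[Q[:,:2]-Q[:,:2].mean(0),np.ones(len(Q))],Q[:,2],rcond=None);print('top plane',c,f['pos'],bot.get_obs()['opening'])"
```

```text
[ 210  210  217  105 9316] [564.8 328.3  82.  184.4] [175. 159. 136.]
[191 276  19   6  60] [521.4 329.9   7.8 189.8] [57. 56. 59.]
[428 276  19   7  63] [607.7 336.7   7.9 189.8] [57. 50. 50.]
top plane [2.33469336e-02 5.90694286e-02 1.56542552e+02] [565.18531196 320.90342125 140.20049287] 37.4932160236326
```

Request:
arm_command(
  commands=[
    {"claw": -1, "offset": [0, 0, 0.08], "rotation": [0, 0, 0]},
    {"claw": -1, "offset": [0, 0, 0.1], "rotation": [0, 0, 0]},
    {"claw": -1, "offset": [0, 0, 0.11], "rotation": [0, 0, 0]},
    {"claw": -1, "offset": [0, 0, 0.11], "rotation": [0, 0, 0]},
    {"claw": -1, "offset": [0, 0, 0.11], "rotation": [0, 0, 0]},
  ],
)

```text
time: 33.28
tool_pos: [564.7, 323.7, 75.5]
tcp_rot: [0.677, 0.736, 0.001, 0.0]
contact_force: [-1.1, -0.2, 3.7]
opening: 37.7
grasp_force: 60.4
```

Request:
arm_command(
  commands=[
    {"claw": 0.3, "offset": [0, 0, 0], "rotation": [0, 0, 0]},
    {"claw": 0.5, "offset": [0, 0, 0], "rotation": [0, 0, 0]},
    {"claw": 0.5, "offset": [0, 0, 0], "rotation": [0, 0, 0]},
    {"claw": 0.5, "offset": [0, 0, -0.05], "rotation": [0, 0, 0]},
    {"claw": 0.7, "offset": [0, 0, -0.13], "rotation": [0, 0, 0]},
    {"claw": 0.7, "offset": [0, 0, -0.13], "rotation": [0, 0, 0]},
    {"claw": 0.7, "offset": [0, 0, -0.13], "rotation": [0, 0, 0]},
    {"claw": 0.7, "offset": [0, 0, -0.13], "rotation": [0, 0, 0]},
    {"claw": 0.7, "offset": [0, 0, -0.13], "rotation": [0, 0, 0]},
    {"claw": 0.7, "offset": [0, 0, -0.13], "rotation": [0, 0, 0]},
    {"claw": 0.7, "offset": [0, 0, -0.13], "rotation": [0, 0, 0]},
    {"claw": 0.7, "offset": [0, 0, -0.13], "rotation": [0, 0, 0]},
  ],
)

```text
time: 34.78
tool_pos: [564.0, 323.5, 152.1]
tcp_rot: [0.677, 0.736, 0.0, -0.0]
contact_force: [-1.2, -0.4, 0.3]
opening: 72.6
grasp_force: 0.0
```

Request:
arm_command(
  commands=[
    {"claw": 0.7, "offset": [0, 0, 0], "rotation": [0, 0, 0]},
    {"claw": 0.7, "offset": [0, 0, 0], "rotation": [0, 0, 0]},
    {"claw": 0.7, "offset": [0, 0, 0], "rotation": [0, 0, 0]},
    {"claw": 0.7, "offset": [0, 0, 0], "rotation": [0, 0, 0]},
    {"claw": 0.7, "offset": [0, 0, 0], "rotation": [0, 0, 0]},
    {"claw": 0.7, "offset": [0, 0, 0], "rotation": [0, 0, 0]},
    {"claw": 0.7, "offset": [0, 0, 0], "rotation": [0, 0, 0]},
    {"claw": 0.7, "offset": [0, 0, 0], "rotation": [0, 0, 0]},
    {"claw": 0.7, "offset": [0, 0, 0], "rotation": [0, 0, 0]},
    {"claw": 0.7, "offset": [0, 0, 0], "rotation": [0, 0, 0]},
    {"claw": 0.7, "offset": [0, 0, 0], "rotation": [0, 0, 0]},
    {"claw": 0.7, "offset": [0, 0, 0], "rotation": [0, 0, 0]},
  ],
)

```text
time: 36.28
tool_pos: [564.0, 323.5, 152.1]
tcp_rot: [0.677, 0.736, 0.0, -0.0]
contact_force: [-0.1, 0.1, -0.9]
opening: 72.8
grasp_force: 0.0
```

```bash
python3 -c "
from discs import *
from plan import *
discs(78,99);print(load('wrist')['pos'])
plan([(563.3,323.7,130,94.88)],False)
plan([(634,-53.5,100,94.88)],False)
plan([(634,-53.5,45,94.88)])
print();plan([(634,-53.5,16,94.88)])
"
```

```text
[ 169  130   64   46 1384] [476.8 360.9  42.   95.1] [80. 77. 79.]
[ 294  185   52   52 2081] [564.8 324.2  38.6  88.9] [255. 255. 217.]
[158 262  42  33 743] [455.4 255.3  34.9  89.3] [99. 93. 93.]
[563.9519621  323.45086877 152.13299493]
[-0.0, -0.0, -0.094] [0, 0, -0.0] rows 1
[-0.636, 0.064, -0.044] [0, 0, -0.0] rows 7
[-0.636, 0.064, 0.048] [0, 0, -0.0] rows 7

[-0.0, -0.0, 0.048] [0, 0, -0.0] rows 1
```

Request:
arm_command(
  commands=[
    {"claw": 0.7, "offset": [0, 0, 0], "rotation": [0, 0, 0]},
    {"claw": 0.7, "offset": [0, 0, 0], "rotation": [0, 0, 0]},
    {"claw": 0.7, "offset": [0, 0, 0], "rotation": [0, 0, 0]},
    {"claw": 0.7, "offset": [0, 0, 0.08], "rotation": [0, 0, 0]},
    {"claw": 0.7, "offset": [0, 0, 0.13], "rotation": [0, 0, 0]},
    {"claw": 0.7, "offset": [0, 0, 0.13], "rotation": [0, 0, 0]},
    {"claw": 0.7, "offset": [0, 0, 0.13], "rotation": [0, 0, 0]},
    {"claw": -1, "offset": [0, 0, 0.13], "rotation": [0, 0, 0]},
    {"claw": -1, "offset": [0, 0, 0.13], "rotation": [0, 0, 0]},
    {"claw": -1, "offset": [0, 0, 0.13], "rotation": [0, 0, 0]},
    {"claw": -1, "offset": [0, 0, 0.13], "rotation": [0, 0, 0]},
    {"claw": -1, "offset": [0, 0, 0.13], "rotation": [0, 0, 0]},
  ],
  squeeze=60,
)

```text
time: 37.83
tool_pos: [564.9, 324.1, 76.1]
tcp_rot: [0.677, 0.736, 0.001, 0.0]
contact_force: [-0.9, 0.0, 7.0]
opening: 37.4
grasp_force: 60.2
```

Request:
arm_command(
  commands=[
    {"claw": -1, "offset": [0, 0, -0.094], "rotation": [0, 0, 0]},
    {"claw": -1, "offset": [0, 0, -0.094], "rotation": [0, 0, 0]},
    {"claw": -1, "offset": [-0.636, 0.064, -0.044], "rotation": [0, 0, 0]},
    {"claw": -1, "offset": [-0.636, 0.064, -0.044], "rotation": [0, 0, 0]},
    {"claw": -1, "offset": [-0.636, 0.064, -0.044], "rotation": [0, 0, 0]},
    {"claw": -1, "offset": [-0.636, 0.064, -0.044], "rotation": [0, 0, 0]},
    {"claw": -1, "offset": [-0.636, 0.064, -0.044], "rotation": [0, 0, 0]},
    {"claw": -1, "offset": [-0.636, 0.064, -0.044], "rotation": [0, 0, 0]},
    {"claw": -1, "offset": [-0.636, 0.064, -0.044], "rotation": [0, 0, 0]},
    {"claw": -1, "offset": [-0.636, 0.064, -0.044], "rotation": [0, 0, 0]},
    {"claw": -1, "offset": [-0.636, 0.064, 0.048], "rotation": [0, 0, 0]},
    {"claw": -1, "offset": [-0.636, 0.064, 0.048], "rotation": [0, 0, 0]},
  ],
)

```text
time: 39.33
tool_pos: [630.9, -50.7, 41.5]
tcp_rot: [0.675, 0.738, -0.002, -0.004]
contact_force: [-0.9, -0.2, -0.5]
opening: 37.4
grasp_force: 60.3
```

Request:
arm_command(
  commands=[
    {"claw": -1, "offset": [0, 0, 0], "rotation": [0, 0, 0]},
    {"claw": -1, "offset": [0, 0, 0], "rotation": [0, 0, 0]},
    {"claw": -1, "offset": [0, 0, 0], "rotation": [0, 0, 0]},
  ],
)

```text
time: 39.7
tool_pos: [635.5, -53.4, 47.0]
tcp_rot: [0.677, 0.736, 0.001, 0.001]
contact_force: [-0.3, -0.4, -0.9]
opening: 37.6
grasp_force: 60.3
```

Request:
arm_command(
  commands=[
    {"claw": -1, "offset": [0, 0, 0.025], "rotation": [0, 0, 0]},
    {"claw": -1, "offset": [0, 0, 0.042], "rotation": [0, 0, 0]},
    {"claw": -1, "offset": [0, 0, 0.048], "rotation": [0, 0, 0]},
    {"claw": -1, "offset": [0, 0, 0.048], "rotation": [0, 0, 0]},
    {"claw": -1, "offset": [0, 0, 0.048], "rotation": [0, 0, 0]},
  ],
)

```text
time: 40.33
tool_pos: [633.7, -53.7, 17.4]
tcp_rot: [0.677, 0.736, -0.001, -0.0]
contact_force: [-8.6, -0.6, 15.1]
opening: 37.2
grasp_force: 67.4
```

Request:
arm_command(
  commands=[
    {"claw": 0.1, "offset": [0, 0, 0], "rotation": [0, 0, 0]},
    {"claw": 0.3, "offset": [0, 0, 0], "rotation": [0, 0, 0]},
    {"claw": 0.3, "offset": [0, 0, -0.005], "rotation": [0, 0, 0]},
    {"claw": 0.3, "offset": [0, 0, -0.05], "rotation": [0, 0, 0]},
    {"claw": 0.7, "offset": [0, 0, -0.2], "rotation": [0, 0, 0]},
    {"claw": 0.7, "offset": [0, 0, -0.3], "rotation": [0, 0, 0]},
    {"claw": 0.7, "offset": [0, 0, -0.3], "rotation": [0, 0, 0]},
    {"claw": 0.7, "offset": [0, 0, -0.3], "rotation": [0, 0, 0]},
    {"claw": 0.7, "offset": [0, 0, -0.3], "rotation": [0, 0, 0]},
  ],
)

```text
time: 41.45
tool_pos: [633.9, -53.6, 195.2]
tcp_rot: [0.677, 0.736, -0.001, -0.001]
contact_force: [-0.1, -0.3, 0.2]
opening: 72.6
grasp_force: 0.0
```

```bash
python3 -c "
from discs import *
from plan import *
c=cur();c[2]+=180;json.dump(c,open(S,'w'))
discs(17,45);print(load('wrist')['pos'],c)
plan([(492,-372,180,94.88)])
"
```

```text
[120   7  69  63 992] [459.5  73.   68.6  42.4] [111.5  87.5  52. ]
[ 292   28   56   62 2687] [624.2  71.1  53.9  30.8] [255. 255. 224.]
[ 513   50   51   86 1738] [852.2  58.1  83.9  23.6] [217. 166. 113.]
[ 408  144   66   63 1640] [768.4 -35.   72.1  22.3] [255. 255. 255.]
[ 302  165   36   36 1004] [635.  -53.   37.8  31. ] [255.  255.  222.5]
[177 171  26  21 419] [492.6 -62.7  22.2  34.3] [104.  95.  94.]
[633.86994947 -53.63010322 195.20614552] [634.0416999200372, -53.20504576133385, 196.2, 94.87999999999997]
[-0.509, -0.281, 0.027] [0, 0, -0.0] rows 6
```

Disc 3 stored flat (top at 31). Now disc 4.

Request:
arm_command(
  commands=[
    {"claw": 0.7, "offset": [-0.509, -0.281, 0.027], "rotation": [0, 0, 0]},
    {"claw": 0.7, "offset": [-0.509, -0.281, 0.027], "rotation": [0, 0, 0]},
    {"claw": 0.7, "offset": [-0.509, -0.281, 0.027], "rotation": [0, 0, 0]},
    {"claw": 0.7, "offset": [-0.509, -0.281, 0.027], "rotation": [0, 0, 0]},
    {"claw": 0.7, "offset": [-0.509, -0.281, 0.027], "rotation": [0, 0, 0]},
    {"claw": 0.7, "offset": [-0.509, -0.281, 0.027], "rotation": [0, 0, 0]},
    {"claw": 0.7, "offset": [-0.509, -0.281, 0.027], "rotation": [0, 0, 0]},
    {"claw": 0.7, "offset": [-0.509, -0.281, 0.027], "rotation": [0, 0, 0]},
    {"claw": 0.7, "offset": [-0.509, -0.281, 0.027], "rotation": [0, 0, 0]},
  ],
)

```text
time: 42.62
tool_pos: [493.2, -370.2, 179.8]
tcp_rot: [0.676, 0.737, 0.0, -0.0]
contact_force: [0.1, -0.0, -0.6]
opening: 72.6
grasp_force: 0.0
```

```bash
python3 -c "
from discs import *
from plan import *
discs(17,45);print(load('wrist')['pos'],cur())
"
```

```text
[ 513  130   59   53 2418] [ 721.7 -319.    55.7   24.9] [ 79. 150. 245.]
[302 174  30  29 683] [ 491.5 -372.5   29.9   28. ] [255. 255. 199.]
[210 200  31  29 660] [ 393.9 -410.9   30.6   24.9] [255.  153.5 126.5]
[   0  282   69   68 1974] [ 171.9 -557.5   76.7   42. ] [157. 133.  88.]
[ 493.151501   -370.24097256  179.81748492] [492.03297785380903, -371.8406414770617, 180.0, 94.87999999999997]
```

Request:
arm_command(
  commands=[
    {"claw": 0.4, "offset": [0, 0, 0.217], "rotation": [0, 0, 0]},
    {"claw": 0.4, "offset": [0, 0, 0.217], "rotation": [0, 0, 0]},
    {"claw": 0.4, "offset": [0, 0, 0.217], "rotation": [0, 0, 0]},
    {"claw": 0.4, "offset": [0, 0, 0.28], "rotation": [0, 0, 0]},
    {"claw": 0.4, "offset": [0, 0, 0.28], "rotation": [0, 0, 0]},
    {"claw": 0.4, "offset": [0, 0, 0.28], "rotation": [0, 0, 0]},
    {"claw": -1, "offset": [0, 0, 0.28], "rotation": [0, 0, 0]},
    {"claw": -1, "offset": [0, 0, 0.28], "rotation": [0, 0, 0]},
    {"claw": -1, "offset": [0, 0, 0.28], "rotation": [0, 0, 0]},
    {"claw": -1, "offset": [0, 0, 0.28], "rotation": [0, 0, 0]},
    {"claw": -1, "offset": [0, 0, 0.28], "rotation": [0, 0, 0]},
  ],
  squeeze=50,
)

```text
time: 44.05
tool_pos: [493.4, -372.9, 14.6]
tcp_rot: [0.677, 0.736, 0.0, 0.002]
contact_force: [-0.6, 1.2, 8.0]
opening: 29.8
grasp_force: 49.0
```

```bash
python3 -c "
from plan import *
c=cur();c[2]-=168;json.dump(c,open(S,'w'))
plan([(492,-372,140,94.88)],False)
plan([(580,-60,150,94.88)])
print();plan([(563,324,140,94.88)])
print();plan([(563,324,73.5,94.88)])
"
```

```text
[-0.0, -0.0, -0.213] [0, 0, -0.0] rows 3
[0.505, 0.19, -0.23] [0, 0, -0.0] rows 6

[0.64, 0.027, 0.017] [0, 0, -0.0] rows 7

[0.0, -0.0, 0.111] [0, 0, -0.0] rows 2
```

Request:
arm_command(
  commands=[
    {"claw": -1, "offset": [0, 0, -0.1], "rotation": [0, 0, 0]},
    {"claw": -1, "offset": [0, 0, -0.213], "rotation": [0, 0, 0]},
    {"claw": -1, "offset": [0, 0, -0.213], "rotation": [0, 0, 0]},
    {"claw": -1, "offset": [0.505, 0.19, -0.23], "rotation": [0, 0, 0]},
    {"claw": -1, "offset": [0.505, 0.19, -0.23], "rotation": [0, 0, 0]},
    {"claw": -1, "offset": [0.505, 0.19, -0.23], "rotation": [0, 0, 0]},
    {"claw": -1, "offset": [0.505, 0.19, -0.23], "rotation": [0, 0, 0]},
    {"claw": -1, "offset": [0.505, 0.19, -0.23], "rotation": [0, 0, 0]},
    {"claw": -1, "offset": [0.505, 0.19, -0.23], "rotation": [0, 0, 0]},
  ],
  squeeze=60,
)

```text
time: 45.18
tool_pos: [581.0, -53.8, 150.8]
tcp_rot: [0.673, 0.739, 0.001, -0.0]
contact_force: [0.7, -0.6, -0.1]
opening: 29.5
grasp_force: 59.3
```

Request:
arm_command(
  commands=[
    {"claw": -1, "offset": [0.64, 0.027, 0.017], "rotation": [0, 0, 0]},
    {"claw": -1, "offset": [0.64, 0.027, 0.017], "rotation": [0, 0, 0]},
    {"claw": -1, "offset": [0.64, 0.027, 0.017], "rotation": [0, 0, 0]},
    {"claw": -1, "offset": [0.64, 0.027, 0.017], "rotation": [0, 0, 0]},
    {"claw": -1, "offset": [0.64, 0.027, 0.017], "rotation": [0, 0, 0]},
    {"claw": -1, "offset": [0.64, 0.027, 0.017], "rotation": [0, 0, 0]},
    {"claw": -1, "offset": [0.64, 0.027, 0.017], "rotation": [0, 0, 0]},
    {"claw": -1, "offset": [0.64, 0.027, 0.017], "rotation": [0, 0, 0]},
    {"claw": -1, "offset": [0.64, 0.027, 0.017], "rotation": [0, 0, 0]},
    {"claw": -1, "offset": [0.64, 0.027, 0.017], "rotation": [0, 0, 0]},
  ],
)

```text
time: 46.42
tool_pos: [565.0, 321.2, 140.3]
tcp_rot: [0.678, 0.735, -0.0, 0.001]
contact_force: [-0.2, 0.1, -0.5]
opening: 29.3
grasp_force: 59.3
```

Request:
arm_command(
  commands=[
    {"claw": -1, "offset": [0, 0, 0.08], "rotation": [0, 0, 0]},
    {"claw": -1, "offset": [0, 0, 0.1], "rotation": [0, 0, 0]},
    {"claw": -1, "offset": [0, 0, 0.111], "rotation": [0, 0, 0]},
    {"claw": -1, "offset": [0, 0, 0.111], "rotation": [0, 0, 0]},
    {"claw": -1, "offset": [0, 0, 0.111], "rotation": [0, 0, 0]},
  ],
)

```text
time: 47.05
tool_pos: [565.0, 323.3, 75.7]
tcp_rot: [0.677, 0.736, 0.001, 0.001]
contact_force: [-1.0, -2.1, 7.6]
opening: 29.5
grasp_force: 60.0
```

Request:
arm_command(
  commands=[
    {"claw": 0.1, "offset": [0, 0, 0], "rotation": [0, 0, 0]},
    {"claw": 0.3, "offset": [0, 0, 0], "rotation": [0, 0, 0]},
    {"claw": 0.3, "offset": [0, 0, 0], "rotation": [0, 0, 0]},
    {"claw": 0.3, "offset": [0, 0, -0.05], "rotation": [0, 0, 0]},
    {"claw": 0.5, "offset": [0, 0, -0.13], "rotation": [0, 0, 0]},
    {"claw": 0.5, "offset": [0, 0, -0.13], "rotation": [0, 0, 0]},
    {"claw": 0.5, "offset": [0, 0, -0.13], "rotation": [0, 0, 0]},
    {"claw": 0.5, "offset": [0, 0, -0.13], "rotation": [0, 0, 0]},
    {"claw": 0.5, "offset": [0, 0, -0.13], "rotation": [0, 0, 0]},
    {"claw": 0.5, "offset": [0, 0, -0.13], "rotation": [0, 0, 0]},
    {"claw": 0.5, "offset": [0, 0, -0.13], "rotation": [0, 0, 0]},
    {"claw": 0.5, "offset": [0, 0, -0.13], "rotation": [0, 0, 0]},
  ],
)

```text
time: 48.55
tool_pos: [564.0, 323.4, 151.5]
tcp_rot: [0.677, 0.736, 0.0, -0.0]
contact_force: [-0.3, -0.5, 0.3]
opening: 63.8
grasp_force: 0.0
```

Request:
arm_command(
  commands=[
    {"claw": 0.5, "offset": [0, 0, 0], "rotation": [0, 0, 0]},
    {"claw": 0.5, "offset": [0, 0, 0], "rotation": [0, 0, 0]},
    {"claw": 0.5, "offset": [0, 0, 0], "rotation": [0, 0, 0]},
    {"claw": 0.5, "offset": [0, 0, 0], "rotation": [0, 0, 0]},
    {"claw": 0.5, "offset": [0, 0, 0], "rotation": [0, 0, 0]},
    {"claw": 0.5, "offset": [0, 0, 0], "rotation": [0, 0, 0]},
    {"claw": 0.5, "offset": [0, 0, 0], "rotation": [0, 0, 0]},
    {"claw": 0.5, "offset": [0, 0, 0], "rotation": [0, 0, 0]},
    {"claw": 0.5, "offset": [0, 0, 0], "rotation": [0, 0, 0]},
    {"claw": 0.5, "offset": [0, 0, 0], "rotation": [0, 0, 0]},
    {"claw": 0.5, "offset": [0, 0, 0], "rotation": [0, 0, 0]},
    {"claw": 0.5, "offset": [0, 0, 0], "rotation": [0, 0, 0]},
  ],
)

```text
time: 50.05
tool_pos: [564.0, 323.5, 151.6]
tcp_rot: [0.677, 0.736, 0.0, -0.0]
contact_force: [-0.4, -0.7, -0.1]
opening: 64.3
grasp_force: 0.0
```

```bash
python3 -c "
from discs import *
from plan import *
discs(78,99);print(load('wrist')['pos'])
plan([(563.3,323.7,130,94.88)],False)
plan([(600,20,120,94.88)])
print();plan([(637.5,-104.5,45,94.88)])
print();plan([(637.5,-104.5,16,94.88)])
"
```

```text
[ 168  130   65   46 1380] [477.7 361.5  42.5  95.2] [80. 76. 79.]
[ 299  191   42   42 1337] [565.1 323.6  30.2  89. ] [255. 253. 202.]
[158 262  46  31 830] [456.4 259.1  31.3  89.4] [101.  96.  95.]
[563.966935   323.46264445 151.57200398]
[-0.0, -0.0, -0.095] [0, 0, -0.0] rows 1
[-0.51, 0.018, -0.078] [0, 0, -0.0] rows 5

[-0.212, 0.044, 0.125] [0, 0, -0.0] rows 3

[0.0, 0.0, 0.048] [0, 0, -0.0] rows 1
```

Request:
arm_command(
  commands=[
    {"claw": 0.5, "offset": [0, 0, 0], "rotation": [0, 0, 0]},
    {"claw": 0.5, "offset": [0, 0, 0], "rotation": [0, 0, 0]},
    {"claw": 0.5, "offset": [0, 0, 0], "rotation": [0, 0, 0]},
    {"claw": 0.5, "offset": [0, 0, 0.08], "rotation": [0, 0, 0]},
    {"claw": 0.5, "offset": [0, 0, 0.13], "rotation": [0, 0, 0]},
    {"claw": 0.5, "offset": [0, 0, 0.13], "rotation": [0, 0, 0]},
    {"claw": 0.5, "offset": [0, 0, 0.13], "rotation": [0, 0, 0]},
    {"claw": -1, "offset": [0, 0, 0.13], "rotation": [0, 0, 0]},
    {"claw": -1, "offset": [0, 0, 0.13], "rotation": [0, 0, 0]},
    {"claw": -1, "offset": [0, 0, 0.13], "rotation": [0, 0, 0]},
    {"claw": -1, "offset": [0, 0, 0.13], "rotation": [0, 0, 0]},
    {"claw": -1, "offset": [0, 0, 0.13], "rotation": [0, 0, 0]},
  ],
  squeeze=60,
)

```text
time: 51.6
tool_pos: [564.8, 324.1, 75.4]
tcp_rot: [0.677, 0.736, 0.001, 0.0]
contact_force: [-0.9, -0.6, 7.1]
opening: 29.5
grasp_force: 59.3
```

Request:
arm_command(
  commands=[
    {"claw": -1, "offset": [0, 0, -0.095], "rotation": [0, 0, 0]},
    {"claw": -1, "offset": [0, 0, -0.095], "rotation": [0, 0, 0]},
    {"claw": -1, "offset": [-0.51, 0.018, -0.078], "rotation": [0, 0, 0]},
    {"claw": -1, "offset": [-0.51, 0.018, -0.078], "rotation": [0, 0, 0]},
    {"claw": -1, "offset": [-0.51, 0.018, -0.078], "rotation": [0, 0, 0]},
    {"claw": -1, "offset": [-0.51, 0.018, -0.078], "rotation": [0, 0, 0]},
    {"claw": -1, "offset": [-0.51, 0.018, -0.078], "rotation": [0, 0, 0]},
    {"claw": -1, "offset": [-0.51, 0.018, -0.078], "rotation": [0, 0, 0]},
  ],
)

```text
time: 52.6
tool_pos: [601.0, 11.7, 119.8]
tcp_rot: [0.68, 0.733, -0.001, 0.001]
contact_force: [0.4, 0.4, -0.9]
opening: 29.0
grasp_force: 59.4
```

Request:
arm_command(
  commands=[
    {"claw": -1, "offset": [-0.212, 0.044, 0.0], "rotation": [0, 0, 0]},
    {"claw": -1, "offset": [-0.212, 0.044, 0.0], "rotation": [0, 0, 0]},
    {"claw": -1, "offset": [-0.212, 0.044, 0.0], "rotation": [0, 0, 0]},
    {"claw": -1, "offset": [-0.212, 0.044, 0.0], "rotation": [0, 0, 0]},
    {"claw": -1, "offset": [-0.212, 0.044, 0.125], "rotation": [0, 0, 0]},
    {"claw": -1, "offset": [-0.212, 0.044, 0.125], "rotation": [0, 0, 0]},
    {"claw": -1, "offset": [-0.212, 0.044, 0.125], "rotation": [0, 0, 0]},
    {"claw": -1, "offset": [-0.212, 0.044, 0.125], "rotation": [0, 0, 0]},
  ],
)

```text
time: 53.6
tool_pos: [639.1, -104.4, 47.8]
tcp_rot: [0.676, 0.737, 0.001, 0.001]
contact_force: [0.4, 0.1, -0.2]
opening: 29.6
grasp_force: 59.4
```

Request:
arm_command(
  commands=[
    {"claw": -1, "offset": [0, 0, 0.025], "rotation": [0, 0, 0]},
    {"claw": -1, "offset": [0, 0, 0.042], "rotation": [0, 0, 0]},
    {"claw": -1, "offset": [0, 0, 0.048], "rotation": [0, 0, 0]},
    {"claw": -1, "offset": [0, 0, 0.048], "rotation": [0, 0, 0]},
    {"claw": -1, "offset": [0, 0, 0.048], "rotation": [0, 0, 0]},
  ],
)

```text
time: 54.22
tool_pos: [637.4, -105.2, 17.4]
tcp_rot: [0.677, 0.736, -0.0, 0.0]
contact_force: [-5.0, 0.2, 10.8]
opening: 29.3
grasp_force: 60.5
```

Request:
arm_command(
  commands=[
    {"claw": 0.0, "offset": [0, 0, 0], "rotation": [0, 0, 0]},
    {"claw": 0.1, "offset": [0, 0, 0], "rotation": [0, 0, 0]},
    {"claw": 0.1, "offset": [0, 0, -0.005], "rotation": [0, 0, 0]},
    {"claw": 0.1, "offset": [0, 0, -0.05], "rotation": [0, 0, 0]},
    {"claw": 0.5, "offset": [0, 0, -0.2], "rotation": [0, 0, 0]},
    {"claw": 0.5, "offset": [0, 0, -0.3], "rotation": [0, 0, 0]},
    {"claw": 0.5, "offset": [0, 0, -0.3], "rotation": [0, 0, 0]},
    {"claw": 0.5, "offset": [0, 0, -0.3], "rotation": [0, 0, 0]},
    {"claw": 0.5, "offset": [0, 0, -0.3], "rotation": [0, 0, 0]},
  ],
)

```text
time: 55.35
tool_pos: [637.0, -105.1, 195.2]
tcp_rot: [0.677, 0.736, -0.0, -0.001]
contact_force: [0.1, 0.0, 0.4]
opening: 63.9
grasp_force: 0.0
```

```bash
python3 -c "
from discs import *
from plan import *
c=cur();c[2]+=180;json.dump(c,open(S,'w'))
discs(17,45);print(load('wrist')['pos'],c)
plan([(560,120,220,120)],False)
plan([(476.5,362,140,150)])
print();plan([(476.5,362,72,150)])
"
```

```text
[108   0  61  13 460] [448.1  50.5  24.8  39.7] [198. 171.  57.]
[ 292    0   59   35 1595] [625.   65.2  52.1  31. ] [255. 255. 223.]
[ 522    0   55   86 1817] [853.4  54.1  79.   23.6] [216. 165. 112.]
[ 413   93   69   69 1873] [768.9 -35.3  72.5  22.3] [255. 255. 255.]
[ 303  116   37   38 1114] [635.2 -53.1  37.8  30.9] [255. 255. 221.]
[172 123  27  21 465] [493.4 -62.9  22.   34.2] [99. 90. 90.]
[305 170  29  28 630] [ 637.6 -105.4   29.8   31.1] [255. 255. 209.]
[361 326  25  13 126] [ 730.1 -297.    18.3   24.9] [ 60.   89.5 161.5]
[ 637.03969804 -105.06362028  195.24470098] [637.23561685373, -104.7200813783328, 196.20000000000002, 94.87999999999997]
[0.384, -0.096, -0.04] [0, 0, -0.07] rows 4
[0.798, -0.201, 0.094] [0, 0, -0.153] rows 8

[-0.0, 0.0, 0.113] [0, 0, -0.0] rows 2
```

Request:
arm_command(
  commands=[
    {"claw": 0.2, "offset": [0.384, -0.096, -0.04], "rotation": [0, 0, -0.07]},
    {"claw": 0.2, "offset": [0.384, -0.096, -0.04], "rotation": [0, 0, -0.07]},
    {"claw": 0.2, "offset": [0.384, -0.096, -0.04], "rotation": [0, 0, -0.07]},
    {"claw": 0.2, "offset": [0.384, -0.096, -0.04], "rotation": [0, 0, -0.07]},
    {"claw": 0.2, "offset": [0.798, -0.201, 0.0], "rotation": [0, 0, -0.153]},
    {"claw": 0.2, "offset": [0.798, -0.201, 0.0], "rotation": [0, 0, -0.153]},
    {"claw": 0.2, "offset": [0.798, -0.201, 0.0], "rotation": [0, 0, -0.153]},
    {"claw": 0.2, "offset": [0.798, -0.201, 0.0], "rotation": [0, 0, -0.153]},
    {"claw": 0.2, "offset": [0.798, -0.201, 0.0], "rotation": [0, 0, -0.153]},
    {"claw": 0.2, "offset": [0.798, -0.201, 0.094], "rotation": [0, 0, -0.153]},
    {"claw": 0.2, "offset": [0.798, -0.201, 0.094], "rotation": [0, 0, -0.153]},
    {"claw": 0.0, "offset": [0.798, -0.201, 0.094], "rotation": [0, 0, -0.153]},
  ],
)

```text
time: 56.9
tool_pos: [477.5, 361.4, 141.0]
tcp_rot: [0.26, 0.966, -0.0, -0.0]
contact_force: [0.3, 0.0, 0.6]
opening: 42.7
grasp_force: 0.0
```

Request:
arm_command(
  commands=[
    {"claw": 0.0, "offset": [0, 0, 0.0], "rotation": [0, 0, 0]},
    {"claw": 0.0, "offset": [0, 0, 0.0], "rotation": [0, 0, 0]},
    {"claw": 0.0, "offset": [0, 0, 0.113], "rotation": [0, 0, 0]},
    {"claw": 0.0, "offset": [0, 0, 0.113], "rotation": [0, 0, 0]},
    {"claw": 0.0, "offset": [0, 0, 0.113], "rotation": [0, 0, 0]},
  ],
)

```text
time: 57.52
tool_pos: [477.2, 362.2, 73.6]
tcp_rot: [0.259, 0.966, 0.0, -0.0]
contact_force: [0.4, 0.9, 0.5]
opening: 42.7
grasp_force: 0.0
```

Request:
arm_command(
  commands=[
    {"claw": -1, "offset": [0, 0, 0], "rotation": [0, 0, 0]},
    {"claw": -1, "offset": [0, 0, 0], "rotation": [0, 0, 0]},
    {"claw": -1, "offset": [0, 0, 0], "rotation": [0, 0, 0]},
    {"claw": -1, "offset": [0, 0, 0], "rotation": [0, 0, 0]},
  ],
  squeeze=40,
)

```text
time: 58.02
tool_pos: [477.0, 361.1, 74.4]
tcp_rot: [0.26, 0.966, -0.001, 0.001]
contact_force: [-6.4, -7.6, 11.5]
opening: 11.3
grasp_force: 40.2
```

Request:
arm_command(
  commands=[
    {"claw": -1, "offset": [0, 0, 0], "rotation": [0, 0, -0.03]},
    {"claw": -1, "offset": [0, 0, 0], "rotation": [0, 0, -0.06]},
    {"claw": -1, "offset": [0, 0, 0], "rotation": [0, 0, -0.09]},
    {"claw": -1, "offset": [0, 0, 0], "rotation": [0, 0, -0.12]},
    {"claw": -1, "offset": [0, 0, 0], "rotation": [0, 0, -0.15]},
    {"claw": -1, "offset": [0, 0, 0], "rotation": [0, 0, -0.18]},
    {"claw": -1, "offset": [0, 0, 0], "rotation": [0, 0, -0.21]},
    {"claw": -1, "offset": [0, 0, 0], "rotation": [0, 0, -0.224]},
    {"claw": -1, "offset": [0, 0, 0], "rotation": [0, 0, -0.224]},
    {"claw": -1, "offset": [0, 0, 0], "rotation": [0, 0, -0.224]},
  ],
)

```text
time: 59.28
tool_pos: [476.7, 362.3, 74.4]
tcp_rot: [-0.427, 0.904, -0.0, 0.0]
contact_force: [-5.6, -4.1, 10.7]
opening: 11.2
grasp_force: 40.0
```

Request:
arm_command(
  commands=[
    {"claw": 0, "offset": [0, 0, 0], "rotation": [0, 0, 0]},
    {"claw": 0, "offset": [0, 0, 0], "rotation": [0, 0, 0]},
    {"claw": 0, "offset": [0, 0, 0], "rotation": [0, 0, 0]},
    {"claw": 0.2, "offset": [0, 0, -0.1], "rotation": [0, 0, 0]},
    {"claw": 0.2, "offset": [0, 0, -0.25], "rotation": [0, 0, 0]},
    {"claw": 0.2, "offset": [0, 0, -0.25], "rotation": [0, 0, 0]},
    {"claw": 0.2, "offset": [0, 0, -0.25], "rotation": [0, 0, 0]},
  ],
)

```text
time: 60.15
tool_pos: [477.7, 363.0, 225.0]
tcp_rot: [-0.427, 0.904, 0.001, 0.002]
contact_force: [0.4, -0.0, -0.2]
opening: 51.2
grasp_force: 0.0
```

```bash
python3 -c "
from plan import *
c=cur();c[2]+=150;c[3]+=.224*360;json.dump(c,open(S,'w'));print(c)
plan([(540,200,220,150)],False)
plan([(580,60,220,120)])
print();plan([(492.7,-62.8,160,94.88)])
"
```

```text
[476.3416872269329, 362.0849565221244, 222.0, 230.59999999999997]
[0.141, -0.253, 0.003] [0, 0, 0.224] rows 8
[0.279, -0.453, 0.003] [0, 0, 0.307] rows 11

[-0.104, -0.229, 0.1] [0, 0, 0.07] rows 3
```

Request:
arm_command(
  commands=[
    {"claw": 0.2, "offset": [0.141, -0.253, 0.003], "rotation": [0, 0, 0.224]},
    {"claw": 0.2, "offset": [0.141, -0.253, 0.003], "rotation": [0, 0, 0.224]},
    {"claw": 0.2, "offset": [0.141, -0.253, 0.003], "rotation": [0, 0, 0.224]},
    {"claw": 0.2, "offset": [0.141, -0.253, 0.003], "rotation": [0, 0, 0.224]},
    {"claw": 0.2, "offset": [0.141, -0.253, 0.003], "rotation": [0, 0, 0.224]},
    {"claw": 0.2, "offset": [0.141, -0.253, 0.003], "rotation": [0, 0, 0.224]},
    {"claw": 0.2, "offset": [0.279, -0.453, 0.003], "rotation": [0, 0, 0.307]},
    {"claw": 0.2, "offset": [0.279, -0.453, 0.003], "rotation": [0, 0, 0.307]},
    {"claw": 0.2, "offset": [0.279, -0.453, 0.003], "rotation": [0, 0, 0.307]},
    {"claw": 0.2, "offset": [0.279, -0.453, 0.003], "rotation": [0, 0, 0.307]},
    {"claw": 0.2, "offset": [0.279, -0.453, 0.003], "rotation": [0, 0, 0.307]},
    {"claw": 0.2, "offset": [0.279, -0.453, 0.003], "rotation": [0, 0, 0.307]},
  ],
)

```text
time: 61.65
tool_pos: [580.1, 59.6, 219.2]
tcp_rot: [0.5, 0.866, -0.001, -0.001]
contact_force: [0.7, -0.5, -0.6]
opening: 51.1
grasp_force: 0.0
```

Request:
arm_command(
  commands=[
    {"claw": 0.2, "offset": [-0.104, -0.229, 0.0], "rotation": [0, 0, 0.07]},
    {"claw": 0.2, "offset": [-0.104, -0.229, 0.1], "rotation": [0, 0, 0.07]},
    {"claw": 0.2, "offset": [-0.104, -0.229, 0.1], "rotation": [0, 0, 0.07]},
    {"claw": 0.2, "offset": [-0.104, -0.229, 0.1], "rotation": [0, 0, 0.07]},
    {"claw": 0.2, "offset": [-0.104, -0.229, 0.1], "rotation": [0, 0, 0.07]},
    {"claw": 0.2, "offset": [-0.104, -0.229, 0.1], "rotation": [0, 0, 0.07]},
  ],
)

```text
time: 62.4
tool_pos: [494.0, -61.5, 161.2]
tcp_rot: [0.675, 0.737, 0.001, 0.0]
contact_force: [-0.4, 0.3, 0.6]
opening: 51.1
grasp_force: 0.0
```

```bash
python3 -c "
from discs import *
from plan import *
discs(27,40);f=load('wrist');P=cloud('wrist',f);print(f['pos'],cur())
m=(P[...,2]>5.5)&(P[...,2]<11)&(abs(P[...,0]-493)<60)&(abs(P[...,1]+63)<60);Q=P[m];print('lid',cv2.minEnclosingCircle(Q[:,:2].astype(np.float32)),len(Q))
plan([(493,-62.8,50,94.88)],False)
plan([(493,-62.8,11,94.88)])
"
```

```text
[ 450   21   65   70 3165] [624.6  70.4  55.1  31.1] [255. 255. 222.]
[260  40  70  25 239] [463.6  58.7  60.1  38.7] [197. 171.  60.]
[ 443  176   40   39 1099] [635.1 -53.1  38.5  31. ] [255. 255. 196.]
[306 182  22  23 394] [492.4 -63.2  21.7  34.2] [105.  97.  97.]
[438 231  32  28 611] [ 637.6 -105.6   30.6   31.1] [255. 253. 189.]
[493.95336341 -61.53551712 161.17737483] [492.4963569844193, -62.65284328572113, 160.2, 94.87999999999997]
lid ((492.493896484375, -63.418148040771484), 46.156883239746094) 5360
[-0.0, 0.001, 0.184] [0, 0, -0.0] rows 2
[-0.0, 0.001, 0.249] [0, 0, -0.0] rows 3
```

Request:
arm_command(
  commands=[
    {"claw": 0.1, "offset": [0, 0, 0.184], "rotation": [0, 0, 0]},
    {"claw": 0.1, "offset": [0, 0, 0.184], "rotation": [0, 0, 0]},
    {"claw": 0.1, "offset": [0, 0, 0.184], "rotation": [0, 0, 0]},
    {"claw": 0.1, "offset": [0, 0.001, 0.249], "rotation": [0, 0, 0]},
    {"claw": 0.1, "offset": [0, 0.001, 0.249], "rotation": [0, 0, 0]},
    {"claw": 0.1, "offset": [0, 0.001, 0.249], "rotation": [0, 0, 0]},
    {"claw": -1, "offset": [0, 0.001, 0.249], "rotation": [0, 0, 0]},
    {"claw": -1, "offset": [0, 0.001, 0.249], "rotation": [0, 0, 0]},
    {"claw": -1, "offset": [0, 0.001, 0.249], "rotation": [0, 0, 0]},
    {"claw": -1, "offset": [0, 0.001, 0.249], "rotation": [0, 0, 0]},
    {"claw": -1, "offset": [0, 0.001, 0.249], "rotation": [0, 0, 0]},
  ],
  squeeze=70,
)

```text
time: 63.82
tool_pos: [494.7, -63.0, 13.1]
tcp_rot: [0.677, 0.736, 0.001, 0.001]
contact_force: [-2.9, -0.5, 11.0]
opening: 19.7
grasp_force: 68.1
```

```bash
python3 -c "
from plan import *
plan([(493,-63,130,94.88)],False)
plan([(580,100,150,94.88)])
print();plan([(562.8,324,145,94.88)])
print();plan([(562.8,324,75.5,94.88)])
"
```

```text
[-0.001, -0.0, -0.199] [0, 0, -0.0] rows 2
[0.258, 0.167, -0.232] [0, 0, -0.0] rows 4

[0.374, 0.004, 0.008] [0, 0, -0.0] rows 4

[0.0, -0.0, 0.116] [0, 0, -0.0] rows 2
```

Request:
arm_command(
  commands=[
    {"claw": -1, "offset": [0, 0, -0.1], "rotation": [0, 0, 0]},
    {"claw": -1, "offset": [0, 0, -0.199], "rotation": [0, 0, 0]},
    {"claw": -1, "offset": [0, 0, -0.199], "rotation": [0, 0, 0]},
    {"claw": -1, "offset": [0.258, 0.167, -0.232], "rotation": [0, 0, 0]},
    {"claw": -1, "offset": [0.258, 0.167, -0.232], "rotation": [0, 0, 0]},
    {"claw": -1, "offset": [0.258, 0.167, -0.232], "rotation": [0, 0, 0]},
    {"claw": -1, "offset": [0.258, 0.167, -0.232], "rotation": [0, 0, 0]},
  ],
)

```text
time: 64.7
tool_pos: [580.4, 106.7, 150.5]
tcp_rot: [0.673, 0.739, 0.002, -0.001]
contact_force: [-0.4, 0.0, -1.0]
opening: 19.9
grasp_force: 68.9
```

Request:
arm_command(
  commands=[
    {"claw": -1, "offset": [0.374, 0.002, 0.008], "rotation": [0, 0, 0]},
    {"claw": -1, "offset": [0.374, 0.002, 0.008], "rotation": [0, 0, 0]},
    {"claw": -1, "offset": [0.374, 0.002, 0.008], "rotation": [0, 0, 0]},
    {"claw": -1, "offset": [0.374, 0.002, 0.008], "rotation": [0, 0, 0]},
    {"claw": -1, "offset": [0.374, 0.002, 0.008], "rotation": [0, 0, 0]},
    {"claw": -1, "offset": [0.374, 0.002, 0.008], "rotation": [0, 0, 0]},
    {"claw": -1, "offset": [0.374, 0.002, 0.008], "rotation": [0, 0, 0]},
    {"claw": -1, "offset": [0.374, 0.002, 0.008], "rotation": [0, 0, 0]},
  ],
)

```text
time: 65.7
tool_pos: [563.3, 321.9, 145.7]
tcp_rot: [0.677, 0.736, -0.0, 0.0]
contact_force: [-0.1, -0.2, -0.5]
opening: 19.9
grasp_force: 69.0
```

```bash
python3 -c "
from discs import *
p,d=snap('wrist','w10');f=load('wrist');P=cloud('wrist',f);print(f['pos'],bot.get_obs()['opening'])
m=(P[...,2]>122)&(P[...,2]<152);n,l,s,_=cv2.connectedComponentsWithStats(m.astype(np.uint8));i=1+np.argmax(s[1:,4])
Q=P[l==i];print(s[i]);c=np.linalg.lstsq(np.c_[Q[:,:2]-Q[:,:2].mean(0),np.ones(len(Q))],Q[:,2],rcond=None)[0];print(c,cv2.minEnclosingCircle(Q[:,:2].astype(np.float32)))"
```

```text
[563.25139759 321.94411847 145.6513663 ] 19.471215185766955
[  236   164   166   117 11876]
[-1.11854112e-04 -1.53779596e-02  1.40226552e+02] ((563.4635620117188, 321.9156188964844), 46.09482192993164)
```

View pics/w10.png

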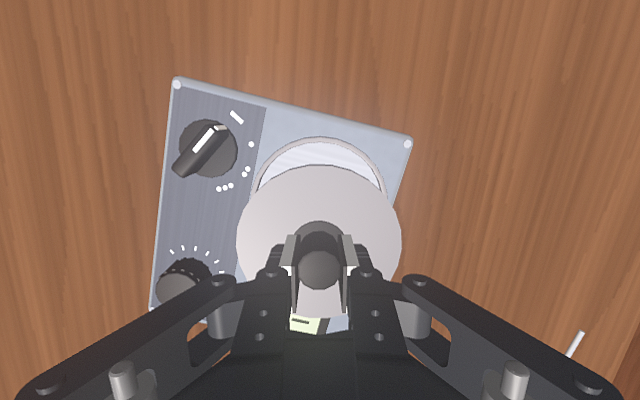

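Request:
arm_command(
  commands=[
    {"claw": -1, "offset": [0, 0, 0.0], "rotation": [0, 0, 0]},
    {"claw": -1, "offset": [0, 0, 0.08], "rotation": [0, 0, 0]},
    {"claw": -1, "offset": [0, 0, 0.1], "rotation": [0, 0, 0]},
    {"claw": -1, "offset": [0, 0, 0.11], "rotation": [0, 0, 0]},
    {"claw": -1, "offset": [0, 0, 0.116], "rotation": [0, 0, 0]},
    {"claw": -1, "offset": [0, 0, 0.116], "rotation": [0, 0, 0]},
    {"claw": -1, "offset": [0, 0, 0.116], "rotation": [0, 0, 0]},
  ],
)

```text
time: 66.62
tool_pos: [563.2, 324.1, 77.2]
tcp_rot: [0.677, 0.736, 0.001, 0.0]
contact_force: [0.7, 0.4, 2.8]
opening: 19.2
grasp_force: 69.3
```

Request:
arm_command(
  commands=[
    {"claw": 0, "offset": [0, 0, 0], "rotation": [0, 0, 0]},
    {"claw": 0, "offset": [0, 0, 0], "rotation": [0, 0, 0]},
    {"claw": 0, "offset": [0, 0, 0], "rotation": [0, 0, 0]},
    {"claw": 0, "offset": [0, 0, -0.1], "rotation": [0, 0, 0]},
    {"claw": 0, "offset": [-0.05, 0, -0.2], "rotation": [0, 0, 0]},
    {"claw": 0.5, "offset": [-0.05, 0, -0.2], "rotation": [0, 0, 0]},
    {"claw": 0.5, "offset": [-0.05, 0, -0.2], "rotation": [0, 0, 0]},
    {"claw": 0.5, "offset": [-0.05, 0, -0.2], "rotation": [0, 0, 0]},
  ],
)

```text
time: 67.62
tool_pos: [564.1, 293.7, 194.1]
tcp_rot: [0.676, 0.737, -0.001, -0.001]
contact_force: [-0.1, 0.8, -0.1]
opening: 64.5
grasp_force: 0.0
```

```bash
python3 -c "
from discs import *
p,d=snap('wrist','w11');f=load('wrist');P=cloud('wrist',f);print(f['pos'])
discs(80,102)
r=np.hypot(P[...,0]-563.4,P[...,1]-324.1);Q=P[(r>14)&(r<42)&(P[...,2]<85)];c=np.linalg.lstsq(np.c_[Q[:,:2]-[563,324],np.ones(len(Q))],Q[:,2],rcond=None)[0];print('lid top plane',c)
q,_=snap('scene')
cv2.imwrite('pics/s2.png',cv2.resize(q[...,::-1][120:350,200:500],None,fx=2.6,fy=2.6,interpolation=cv2.INTER_CUBIC))"
```

```text
[564.1289097  293.72415378 194.10661975]
[198  86  45  46 978] [477.  363.2  42.4  95.2] [91. 86. 88.]
[308 152  26  27 558] [563.3 324.1  21.7  98.4] [111. 107. 110.]
[ 181  213   43   39 1270] [458.6 251.   37.4  89.4] [119.5 114.  114. ]
lid top plane [-1.58455657e-04 -1.43646941e-03  7.16045899e+01]
```

View pics/s2.png

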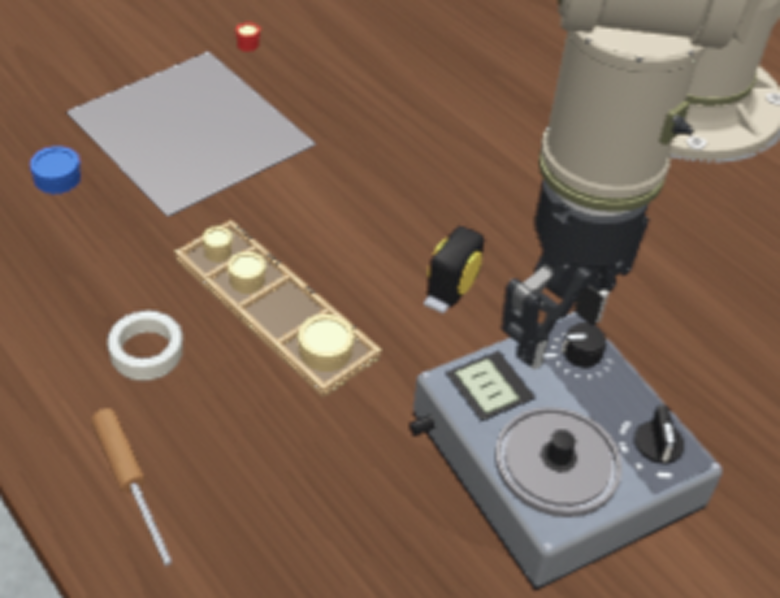

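```bash
python3 -c "
from cell import bot;print(bot.hand_in())"
```

```text
the job is handed in; nothing more can be done
None
```

The job is handed in at 67.6 s of the 210 s allowed. Discs 1, 3 and 4 (disc 2 was absent) each stood alone on the plate for over two seconds and lie flat in their own pockets. The selector is back at off, the dial is at the long mark and the lid is flat inside its ring. The display showed three dashes whenever I looked at it, so I have no visible confirmation of a reading.

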